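# Gauge the mounting collars from the stand

## Robot

A 6-joint arm with a two-finger parallel gripper is mounted at the origin on a cart in front of the work surface, level with it; the furniture and walls round the work are solid. World frame = base frame: x ahead of the robot, y to its left, z up, the work surface at z = 0. Lengths are in m, angles in rad, forces in N, time in s.
With the tool pointing down it reaches from about 0.375 to 0.9 m from the base axis. Payload 3.1 kg.
Tool frame: the origin (TCP) lies on the front face of the gripper's body, between the roots of the fingers; the fingertips stand 70 mm ahead of it and the grasp point (between the pads) lies 51 mm ahead of it; z points along the fingers, y is the line along which they close (so a half turn about z gives the same grasp; the last joint's range is limited). The gripper opens to 87 mm and grips with 3 to 60 N. Pads are 19 mm wide; open, the fingers measure 117 mm over their backs; the gripper's body (75 mm by 190 mm) begins 51 mm behind the grasp point.
Start: joints at [0.993, 0.527, 1.433, -0, 1.181, -0.178], TCP at [0.243, 0.576, 0.292] pointing down, gripper open.
Joint ranges: [-3.08, 3.08], [-0.75, 2.2], [0.22, 2.44], [-1.43, 4.57], [0, 2.65], [-2.85, 2.85]. Speed limits (rad/s): [2.79, 2.79, 3.14, 3.14, 3.14, 3.14].

## Interface

Orientations are given as a unit quaternion [x, y, z, w].
In Python, from rig import robot, cams, ticket gives the robot as it stands. The module is installed in compiled form; this text tells all that it offers.
- The arm moves only by the shell command python3 -m crank 'ROWS' [FORCE]. ROWS is JSON, a list of rows, each a list of 7 numbers: the shift along the tool's x, y, z in cm, then the turn, a rotation vector about the tool's x, y, z in rad, then the closure, from 0 (fully open) to 1 (shut). A call has 1 to 5 rows; each row shifts and turns the commanded pose from where the row before left it, along the tool's axes as they then stand; what a row does not reach is not made up. A row lasts 1/8 s, in which the tool goes at most 62.5 mm and 10.7 degrees, less where a joint would pass 70% of its speed; a pose out of reach is approached as far as the arm can. A call is refused whole if a number of a shift passes 6.25 or a number of a turn 0.188, either way. A call with a gripper value outside its range is refused whole. The fingers move at their own pace and stop on an object; FORCE is the grip in N (left out, the last holds). Time passes only in rows, so rows that do not move let the fingers close. It gives the time, the measured TCP pose, the force, the opening and the grip force at its end, in the units of the state.
- robot.get_obs(): the state, without advancing time (a new reading comes with each control period).
- cams.camera(name): name is "side" or "top"; returns the picture (384x512x3 uint8, red, green, blue); there is no depth.
- cams.camera_info(name): a dict with "intrinsics" (3x3 intrinsics, pixels), "dist" ([k1, k2, p1, p2, k3] as OpenCV has them; the pictures are not rectified), "pose" (4x4, takes a point from camera to world coordinates). Camera axes: x right, y down, z forward; pixel columns grow to the right and rows downward; lengths in m; the calibration is good to about 2 mm. A picture is of the moment at which its call begins. camera_info takes no time and is no camera call.
- ticket.hand_in(): hands the job in; it is judged then, once.
The state is a dict: "time": time; "q": joint angles; "joint_velocities": joint speeds; "joint_torque": joint torques, N m; "position": TCP position; "tool_rot": TCP orientation; "ft_force": force on the tool from outside, world axes, zero at the start; "moment": the same for the moment, N m; "grip_width": finger opening in m; "grip_force": force on a finger pad.
Only numpy, scipy, OpenCV 4.12 (cv2) and the standard library are available. Lean on these libraries where they do the work, as an engineer would, in place of code of your own. Each camera call takes 0.05 s, during which the arm holds its last target. There are 200 camera calls.

## Task

Check the bore of every mounting collar that hangs on the stand's rod, beginning with the collar nearest the rod's free end and working inward: slide the collar off the free end, set it flat in the nest of the bore gauge with its bore in line with the plunger, and push the plunger all the way in so that the gauge pin passes through the collar and its shoulder presses the collar against the stop; hold it there for a moment, then let it spring back. Put each checked collar into the grey tray, resting on the tray's floor and not on another collar, and leave the jaw block, dappen dish and small bottle where they are.

Things in the scene. Friction and masses are not known exactly. Their poses are not given: they have to be found in the camera images.
- stand: Collar stand, fixed: grey base 100x80x12 mm, a post 18x24 mm (top at z = 116 mm) and a level steel rod, 10 mm diameter, 175 mm long, held at one end by the post (an 18 mm flange, 4 mm thick, there). Origin on the desk under the rod's fixed end; the rod runs along local -x, axis at local y = 0, z = 100 mm, to its plain free end at x = -175 mm.
- rod_end (a point): Centre of the free end face of the stand's rod, 100 mm above the desk; the axes are the stand's (the rod comes from +x).
- gauge: Bore gauge, fixed: base plate 98x86x10 mm; dark guide block 36 wide, top z = 51 mm, nest face at x = -20 mm; two stop posts, faces at x = +20, top z = 44 mm, 18 mm slot between; nest between: floor at z = 10 mm, two side rails 5 mm high, 40 mm apart inside. Origin on the desk under the nest's centre; +x from block to stop. A collar goes in from above, bore along x.
- nest (a point): Centre of a collar that sits in the middle of the nest (28 mm above the desk, 18 mm above the nest floor); also lies on the plunger's axis. Axes as the gauge.
- plunger (a joint): Travel in m of the gauge's sprung plunger along the gauge's +x: 0 = out (rest), 0.042 = fully in; 2 to 6 N; springs back. Its 13 mm round-nosed pin is flush with the block's nest face at rest; fully in it is through the collar's bore and out between the stop posts, and a 26 mm shoulder behind it comes 9 mm out of the block's face and pushes the collar to within 1 mm of the posts.
- knob_face (a point): Centre of the flat outer face of the plunger's black round knob (32 mm diameter, 12 mm thick, 28 mm above the desk), 100 mm from the nest's centre at rest; moves with the plunger. Push it along the gauge's +x.
- tray: Loose grey open tray, outer 190 (x) x 130 (y) x 22 mm high, walls and floor 4 mm thick, 0.5 kg. Origin at the centre of its underside, z up. Empty at the start.
- collar_1: Loose aluminium collar, first (place nearest the rod's free end) on the rod: square tube 36x36 mm, 30 mm long along its own x, square 18 mm bore along x; 0.05 to 0.1 kg. Origin at the bore's centre. At the start it hangs on the rod, bore along it, centre 4 mm below the rod's axis; places are 40 mm apart, so at least 6 mm between collars. May be absent. All are alike.
- collar_2: Loose aluminium collar, second on the rod: square tube 36x36 mm, 30 mm long along its own x, square 18 mm bore along x; 0.05 to 0.1 kg. Origin at the bore's centre. At the start it hangs on the rod, bore along it, centre 4 mm below the rod's axis; places are 40 mm apart, so at least 6 mm between collars. May be absent. All are alike.
- collar_3: Loose aluminium collar, third on the rod: square tube 36x36 mm, 30 mm long along its own x, square 18 mm bore along x; 0.05 to 0.1 kg. Origin at the bore's centre. At the start it hangs on the rod, bore along it, centre 4 mm below the rod's axis; places are 40 mm apart, so at least 6 mm between collars. May be absent. All are alike.
- collar_4: Loose aluminium collar, last (place nearest the post) on the rod: square tube 36x36 mm, 30 mm long along its own x, square 18 mm bore along x; 0.05 to 0.1 kg. Origin at the bore's centre. At the start it hangs on the rod, bore along it, centre 4 mm below the rod's axis; places are 40 mm apart, so at least 6 mm between collars. May be absent. All are alike.
- jaw_block: Bystander: pink practice jaw block with a row of teeth, 22x58x29 mm, loose on the desk. Origin at the centre of its underside.
- dappen_1: Bystander: small white glass dappen dish, 32 mm wide, 25 mm high, loose. Origin at the centre of its underside.
- bond_bottle_1: Bystander: small black dropper bottle with a white cap, 21 mm wide, 58 mm high, loose. Origin at the centre of its underside.
Things that resemble listed ones, but are neither listed nor needed, are in the scene too. What is shaped like the collar_2 but blue or green is not meant.

How it is judged:
On the way, in this order (a step that is already met when the one before it is completed fails the run):
1. the collar that hung first (place nearest the rod's free end) on the rod sits in the nest with the plunger fully in, the pin through its bore and the collar pressed to the stop (distance between collar_1 and knob_face below 0.0655 m and x of collar_1 in the frame of nest between 0.003 and 0.008 m and y of collar_1 in the frame of nest between -0.005 and 0.005 m and z of collar_1 in the frame of nest between -0.004 and 0.004 m and angle between the x axis of collar_1 and the x axis of nest, either way round below 0.2 rad), for 0.3 s.
2. the collar that hung second on the rod sits in the nest with the plunger fully in, the pin through its bore and the collar pressed to the stop (distance between collar_2 and knob_face below 0.0655 m and x of collar_2 in the frame of nest between 0.003 and 0.008 m and y of collar_2 in the frame of nest between -0.005 and 0.005 m and z of collar_2 in the frame of nest between -0.004 and 0.004 m and angle between the x axis of collar_2 and the x axis of nest, either way round below 0.2 rad), for 0.3 s.
3. the collar that hung third on the rod sits in the nest with the plunger fully in, the pin through its bore and the collar pressed to the stop (distance between collar_3 and knob_face below 0.0655 m and x of collar_3 in the frame of nest between 0.003 and 0.008 m and y of collar_3 in the frame of nest between -0.005 and 0.005 m and z of collar_3 in the frame of nest between -0.004 and 0.004 m and angle between the x axis of collar_3 and the x axis of nest, either way round below 0.2 rad), for 0.3 s.
4. the collar that hung last (place nearest the post) on the rod sits in the nest with the plunger fully in, the pin through its bore and the collar pressed to the stop (distance between collar_4 and knob_face below 0.0655 m and x of collar_4 in the frame of nest between 0.003 and 0.008 m and y of collar_4 in the frame of nest between -0.005 and 0.005 m and z of collar_4 in the frame of nest between -0.004 and 0.004 m and angle between the x axis of collar_4 and the x axis of nest, either way round below 0.2 rad), for 0.3 s.
At the end, for the whole second after the job is handed in: Every collar lies inside the tray on its floor (centre within the tray's walls and less than 32 mm above the tray's underside) and at rest, the tray level on the desk, the plunger back out (less than 4 mm in) (value of joint plunger below 0.004 m and x of collar_1 in the frame of tray between -0.091 and 0.091 m and y of collar_1 in the frame of tray between -0.061 and 0.061 m and z of collar_1 in the frame of tray between 0 and 0.032 m and linear speed of each of collar_1, collar_2, collar_3, collar_4 below 0.02 m/s and x of collar_2 in the frame of tray between -0.091 and 0.091 m and y of collar_2 in the frame of tray between -0.061 and 0.061 m and z of collar_2 in the frame of tray between 0 and 0.032 m and x of collar_3 in the frame of tray between -0.091 and 0.091 m and y of collar_3 in the frame of tray between -0.061 and 0.061 m and z of collar_3 in the frame of tray between 0 and 0.032 m and x of collar_4 in the frame of tray between -0.091 and 0.091 m and y of collar_4 in the frame of tray between -0.061 and 0.061 m and z of collar_4 in the frame of tray between 0 and 0.032 m and angle between tray's own z axis and vertical below 0.1 rad and height (world z) of tray above -0.01 m); the robot touches nothing.
It fails at once if the jaw block is moved by more than 25 mm (distance of jaw_block from where it was at the start of the episode above 0.025 m).
It fails at once if the dappen dish is moved by more than 25 mm (distance of dappen_1 from where it was at the start of the episode above 0.025 m).
It fails at once if the small bottle is moved by more than 25 mm (distance of bond_bottle_1 from where it was at the start of the episode above 0.025 m).
Of collar_1, collar_2, collar_3, collar_4 only 3 to 4 are there at a start; the rules pass over those that are not, and their reading is None.
At some moment in a run one of tray may be knocked a few centimetres aside while the robot is not near it.
Once in a run the grip may slacken for a moment while it holds something.
It also fails if it takes over 210 s, if anything falls off the work surface, if the arm or the gripper's body presses on something with over 40 N, if the wrist force passes 120 N, or if a joint passes its speed limit or range.

## Working session

There is one attempt and no reset: what is moved stays moved. The work goes in short steps, Python scripts to look and compute and a shell command to move; the robot and the scene stay as the last step left them, time stands still between calls to the robot, and variables do not carry over. Pictures are saved under pics/ and viewed, at most 14 in all, crops included, and the job is handed in when it is done.

```bash
mkdir -p pics; python3 - <<'E'
from rig import robot,cams
import cv2,numpy as np
for n in("side","top"):
    im=cams.camera(n); cv2.imwrite(f"pics/{n}0.png",im[:,:,::-1]); i=cams.camera_info(n)
    print(n,np.round(i["intrinsics"],1).tolist(),np.round(i["dist"],3),np.round(i["pose"],3).tolist())
o=robot.get_obs()
print({k:np.round(v,3).tolist() for k,v in o.items()})
E
```

```text
side [[499.0, 0.0, 246.0], [0.0, 499.0, 186.4], [0.0, 0.0, 1.0]] [-0.176  0.     0.     0.     0.   ] [[0.922, -0.217, 0.319, 0.166], [-0.386, -0.503, 0.773, -1.0], [-0.008, -0.837, -0.548, 0.787], [0.0, 0.0, 0.0, 1.0]]
top [[426.9, 0.0, 257.5], [0.0, 426.9, 193.6], [0.0, 0.0, 1.0]] [-0.118  0.     0.     0.     0.   ] [[0.002, -0.997, 0.074, 0.466], [-1.0, -0.002, 0.008, -0.013], [-0.008, -0.074, -0.997, 1.345], [0.0, 0.0, 0.0, 1.0]]
{'time': 0.1, 'q': [0.992, 0.528, 1.434, 0.0, 1.181, -0.179], 'joint_velocities': [-0.0, -0.002, -0.002, 0.002, -0.0, -0.001], 'joint_torque': [0.0, -44.099, -17.715, 0.064, 0.053, -0.0], 'position': [0.243, 0.575, 0.291], 'tool_rot': [0.199, 0.98, -0.001, -0.0], 'ft_force': [-0.547, -0.416, -0.325], 'moment': [0.031, 0.038, 0.011], 'grip_force': 0.0, 'grip_width': 0.087}
```

```bash
ls
```

```text
pics
```

View pics/side0.png

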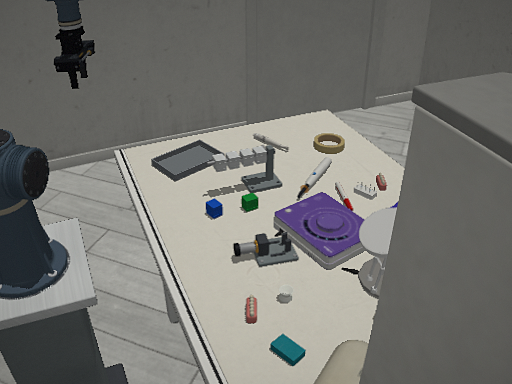

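View pics/top0.png

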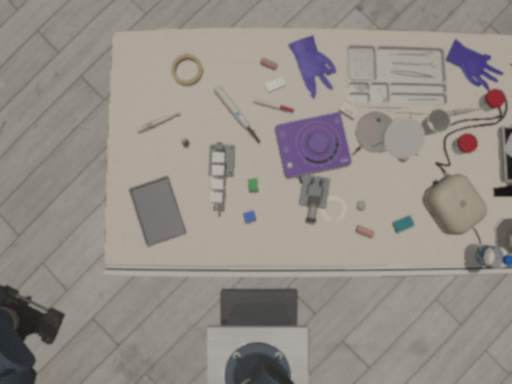

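The side view shows four collars on the rod (220–262, 155), the gauge at (265,247) with its knob at (238,249), and the tray at (187,160). In the top view, the rod runs from (218,150) to (218,213), and the gauge knob is at (311,219). I'll enlarge both.

```bash
cat > h.py <<'E'
from rig import robot,cams
import cv2,numpy as np
from scipy.spatial.transform import Rotation as R
I={n:cams.camera_info(n) for n in("side","top")}
def ray(n,px):
    i=I[n]; K=np.array(i["intrinsics"],float); P=np.array(i["pose"])
    u=cv2.undistortPoints(np.array([[px]],float),K,np.array(i["dist"],float))[0,0]
    return P[:3,3],P[:3,:3]@np.r_[u,1]
def plane(n,px,z):
    o,d=ray(n,px); return o+d*(z-o[2])/d[2]
def tri(a,b):   # side px, top px
    (o,d),(p,e)=ray("side",a),ray("top",b)
    s=np.linalg.lstsq(np.c_[d,-e],p-o,rcond=None)[0]
    A,B=o+d*s[0],p+e*s[1]; return (A+B)/2,np.linalg.norm(A-B)
def proj(n,X):
    i=I[n]; T=np.linalg.inv(np.array(i["pose"]))
    return cv2.projectPoints(np.array([X],float),cv2.Rodrigues(T[:3,:3])[0],T[:3,3],np.array(i["intrinsics"],float),np.array(i["dist"],float))[0][0,0]
def crop(n,x,y,w,h,s,f,im=None):
    im=cams.camera(n) if im is None else im
    cv2.imwrite(f"pics/{f}.png",cv2.resize(im[y:y+h,x:x+w,::-1],None,fx=s,fy=s,interpolation=cv2.INTER_CUBIC))
E
python3 - <<'E'
from h import *
im=cams.camera("top")
a=cv2.resize(im[135:255,125:245],None,fx=5,fy=5,interpolation=cv2.INTER_CUBIC)
b=cv2.resize(im[170:230,295:335],None,fx=5,fy=5,interpolation=cv2.INTER_CUBIC)
c=np.zeros((600,800,3),np.uint8); c[:,:600]=a; c[:300,600:]=b
cv2.imwrite("pics/t1.png",c[:,:,::-1])
im=cams.camera("side")
a=cv2.resize(im[135:205,145:295],None,fx=5,fy=5,interpolation=cv2.INTER_CUBIC)
b=cv2.resize(im[222:270,225:305],None,fx=5,fy=5,interpolation=cv2.INTER_CUBIC)
c=np.zeros((600,800,3),np.uint8); c[:350,:750]=a; c[350:590,:400]=b
cv2.imwrite("pics/s1.png",c[:,:,::-1])
E
```

```text
(no output)
```

View pics/t1.png

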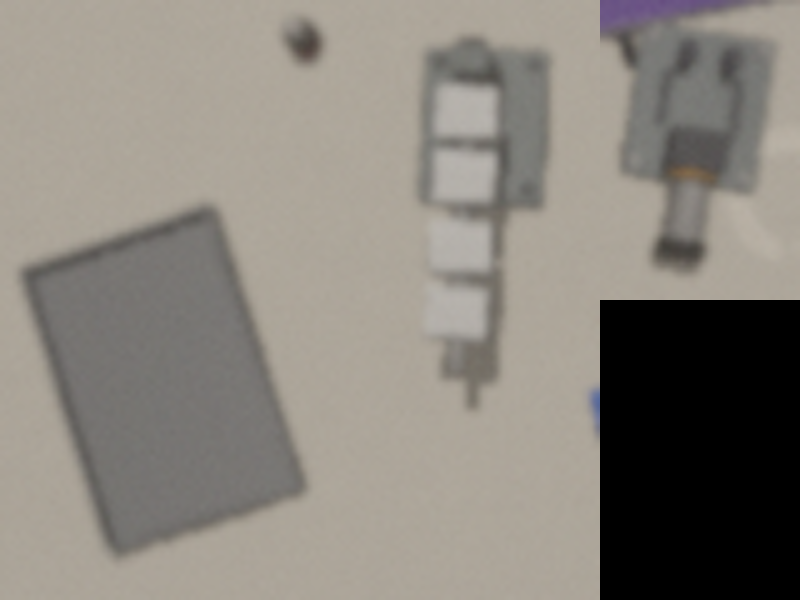

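View pics/s1.png

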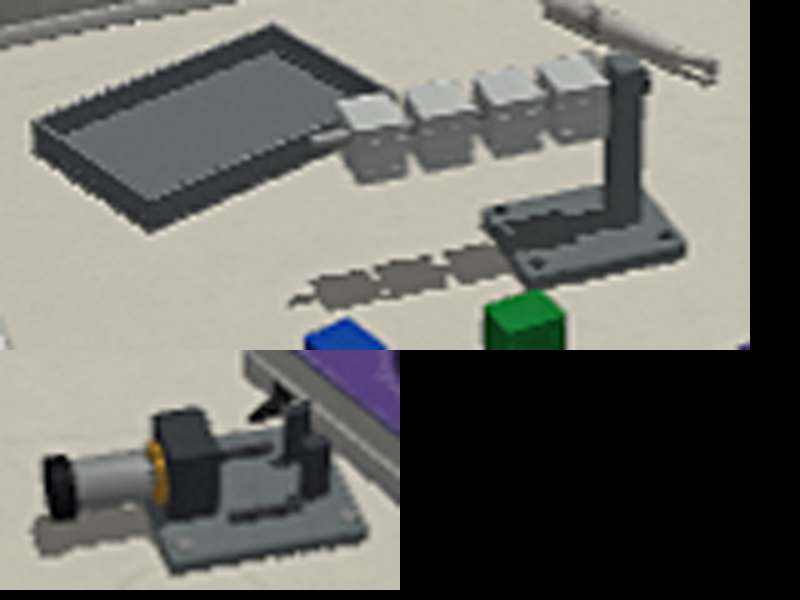

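The top crop shows four collars with their tops near (217,157) to (217,197), the tray corners, and the gauge base corners. The side crop gives the same items plus the knob at (237,249). Next I'll measure them.

```bash
python3 - <<'E'
from h import *
np.set_printoptions(precision=4,suppress=True)
im=cams.camera("top"); 
m=np.all(im[140:215,205:232]>195,axis=2).astype(np.uint8)
n,l,st,c=cv2.connectedComponentsWithStats(cv2.resize(m,None,fx=1,fy=1))
for k in range(1,n):
    if st[k,4]>20: p=c[k]+[205,140]; print("collar top",st[k],p,plane("top",p,.114))
T=lambda x,y:(125+x/5-.4,135+y/5-.4)
G=lambda x,y:(295+(x-600)/5-.4,170+y/5-.4)
S=lambda x,y:(145+x/5-.4,135+y/5-.4)
H=lambda x,y:(225+x/5-.4,222+(y-350)/5-.4)
print("rod end tri",tri(S(318,137),T(455,378)), plane("top",T(455,378),.1), plane("side",S(313,138),.1))
q=[plane("top",T(*p),.022) for p in((22,270),(212,204),(306,490),(116,558))]
print("tray",np.array(q),np.mean(q,0),[np.linalg.norm(q[i]-q[i-1]) for i in range(4)])
q=[plane("top",G(*p),.01) for p in((645,26),(776,42),(756,193),(621,173))]
print("gbase",np.array(q),np.mean(q,0),[np.linalg.norm(q[i]-q[i-1]) for i in range(4)])
q=[plane("side",H(*p),.01) for p in((368,532),(170,572))]
print("gbase side",np.array(q),np.linalg.norm(q[0]-q[1]))
q=[plane("top",G(*p),.051) for p in((668,126),(728,131),(722,178),(663,174))]
print("block",np.array(q),np.mean(q,0),[np.linalg.norm(q[i]-q[i-1]) for i in range(4)])
print("knob top",plane("top",G(680,240),.044),plane("top",G(678,255),.036), "knob face side",plane("side",H(57,490),.028))
print("rail/post fronts side", plane("side",H(305,440),.044),plane("top",G(690,70),.044),plane("top",G(728,78),.044))
for nme,p,z in(("blue",(249.5,216.5),.02),("green",(253,185),.02),("jaw",(365,231.5),.02),("dap",(361,205),.02)):print(nme,plane("top",p,z))
E
```

```text
rod end tri (array([0.5133, 0.1182, 0.1034]), np.float64(0.008082987659187644)) [0.5096 0.1198 0.1   ] [0.5161 0.1227 0.1   ]
tray [[0.5794 0.4033 0.022 ]
 [0.6211 0.2825 0.022 ]
 [0.4424 0.2204 0.022 ]
 [0.3993 0.3396 0.022 ]] [0.5105 0.3114 0.022 ] [np.float64(0.1910221519218661), np.float64(0.12781852224874404), np.float64(0.1891185537578632), np.float64(0.12675389103626764)]
gbase [[ 0.6247 -0.1469  0.01  ]
 [ 0.6148 -0.2296  0.01  ]
 [ 0.5196 -0.216   0.01  ]
 [ 0.532  -0.1313  0.01  ]] [ 0.5728 -0.181   0.01  ] [np.float64(0.09399308745024017), np.float64(0.08333761325399236), np.float64(0.09618836820350916), np.float64(0.08567938206706127)]
gbase side [[ 0.6131 -0.2337  0.01  ]
 [ 0.5169 -0.222   0.01  ]] 0.09689735661697074
block [[ 0.5587 -0.1564  0.051 ]
 [ 0.5557 -0.193   0.051 ]
 [ 0.527  -0.1891  0.051 ]
 [ 0.5294 -0.1532  0.051 ]] [ 0.5427 -0.1729  0.051 ] [np.float64(0.029410689343651306), np.float64(0.03672654768119034), np.float64(0.0288985006971258), np.float64(0.03601640460453269)]
knob top [ 0.4895 -0.1641  0.044 ] [ 0.4805 -0.1638  0.036 ] knob face side [ 0.4832 -0.1675  0.028 ]
rail/post fronts side [ 0.5966 -0.1977  0.044 ] [ 0.5936 -0.1709  0.044 ] [ 0.5887 -0.1943  0.044 ]
blue [0.4931 0.0227 0.02  ]
green [0.5912 0.0122 0.02  ]
jaw [ 0.4466 -0.3368  0.02  ]
dap [ 0.5292 -0.3253  0.02  ]
```

```bash
cat >> h.py <<'E'
def d(x,y,z,yaw):
    """delta to TCP at x,y,z with tool y at heading 90deg+yaw (tool x at 180deg+yaw), pointing down; shift in tool axes AFTER turning"""
    o=robot.get_obs(); C=R.from_quat(o["tool_rot"])
    D=R.from_matrix(np.c_[[-np.cos(yaw),-np.sin(yaw),0],[-np.sin(yaw),np.cos(yaw),0],[0,0,-1]])
    rv=(C.inv()*D).as_rotvec(); s=D.inv().apply(np.array([x,y,z])-o["position"])*100
    print("turn",np.round(rv,3),"then cm",np.round(s,2),"t",round(o["time"],1))
E
cat > go <<'E'
#!/bin/sh
python3 -c "from h import *; d($1)"
E
chmod +x go
python3 - <<'E'
from h import *
np.set_printoptions(precision=4,suppress=True)
im=cams.camera("top"); g=im[145:210,208:228].min(2); print(g.max())
m=(cv2.resize(g,None,fx=4,fy=4,interpolation=cv2.INTER_CUBIC)>183).astype(np.uint8)
n,l,st,c=cv2.connectedComponentsWithStats(m)
for k in range(1,n):
    if st[k,4]>100: p=(c[k]+.5)/4-.5+[208,145]; print("collar top",st[k],p,plane("top",p,.114))
im=cams.camera("side"); g=im[140:180,205:275].min(2); print(g.max())
m=(cv2.resize(g,None,fx=4,fy=4,interpolation=cv2.INTER_CUBIC)>178).astype(np.uint8)
n,l,st,c=cv2.connectedComponentsWithStats(m)
for k in range(1,n):
    if st[k,4]>100: p=(c[k]+.5)/4-.5+[205,140]; print("side",st[k],p,plane("side",p,.114))
E
./go .51,.12,.29,-.04
```

```text
174
214
side [  0   0  89  53 617] [214.971  146.4224] [0.5576 0.1742 0.114 ]
side [183   0  63  23 311] [258.4546 141.9618] [0.6804 0.1495 0.114 ]
side [197  21  48  30 424] [260.1669 149.3479] [0.6672 0.1079 0.114 ]
side [ 97  25  43  48 590] [234.9614 152.9   ] [0.5955 0.1171 0.114 ]
side [153  31  38  32 426] [248.2042 151.6185] [0.6316 0.1092 0.114 ]
side [ 32  57  49  26 571] [219.2607 156.7301] [0.5486 0.1144 0.114 ]
side [ 132   93  109   67 1747] [251.6797 169.5842] [0.6027 0.0177 0.114 ]
side [   0  105  149   36 1142] [223.2049 170.4199] [0.5334 0.0433 0.114 ]
turn [-0.   -0.   -0.36] then cm [-28.48 -44.46   0.2 ] t 0.3
```

```bash
python3 - <<'E'
from h import *
np.set_printoptions(precision=4,suppress=True)
for cam,(x,y,w,h),t in(("top",(208,145,20,65),[160,165]),("side",(205,140,70,40),[190,200,205])):
  im=cams.camera(cam)[y:y+h,x:x+w]
  b=cv2.resize(im,None,fx=4,fy=4,interpolation=cv2.INTER_CUBIC).astype(int)
  for th in t:
    m=((b.min(2)>th-20 if cam=="side" else b.min(2)>th)&(b[...,0]-b[...,2]<14)).astype(np.uint8); m[b.max(2)<th]=0
    n,l,st,c=cv2.connectedComponentsWithStats(m)
    for k in range(1,n):
      if st[k,4]>250: p=(c[k]+.5)/4-.5+[x,y]; print(cam,th,st[k],p,plane(cam,p,.114))
E
```

```text
top 160 [  18   31   44   35 1395] [217.6135 156.865 ] [0.6647 0.114  0.114 ]
top 160 [  18   82   44   36 1417] [217.1407 169.6301] [0.6272 0.115  0.114 ]
top 160 [  12  136   46   38 1572] [216.0938 183.5266] [0.5865 0.1176 0.114 ]
top 160 [   7  188   47   39 1510] [215.1404 196.7005] [0.5482 0.12   0.114 ]
top 165 [  19   32   43   33 1214] [217.6967 156.8608] [0.6647 0.1137 0.114 ]
top 165 [  19   84   42   33 1213] [217.1821 169.6384] [0.6271 0.1148 0.114 ]
top 165 [  12  137   45   36 1385] [216.0474 183.4219] [0.5868 0.1177 0.114 ]
top 165 [   9  189   44   36 1274] [215.1505 196.6595] [0.5483 0.12   0.114 ]
```

```bash
python3 -m crank '[[0,0,0,0,0,-0.18,0],[0,0,0,0,0,-0.18,0],[-3,-5,0,0,0,0,0],[-3,-5,0,0,0,0,0],[-3,-5,0,0,0,0,0]]' 20; python3 -m crank '[[-3,-5,0,0,0,0,0],[-3,-5,0,0,0,0,0],[-3,-5,0,0,0,0,0],[-3,-5,0,0,0,0,0],[-3,-5,0,0,0,0,0.3]]'; ./go .545,.118,.25,-.04
```

```text
time: 1.08
position: [0.3278, 0.421, 0.2924]
tool_rot: [0.019, 1.0, 0.0, 0.0]
ft_force: [1.8, -0.3, 0.1]
grip_width: 0.0869
grip_force: 0.0
time: 1.7
position: [0.468, 0.1648, 0.2926]
tool_rot: [0.02, 1.0, 0.0, 0.001]
ft_force: [0.8, 0.2, 1.1]
grip_width: 0.0827
grip_force: 0.0
turn [0.    0.001 0.   ] then cm [-7.88 -4.36  4.26] t 1.7
```

```bash
python3 -m crank '[[-4,-2.2,0,0,0,-0.01,0.3],[-4,-2.2,0,0,0,0,0.3],[0,0,4,0,0,0,0.3]]'; ./go .548,.118,.157,-.05; python3 - <<'E'
from h import *
a=cams.camera("side")[90:190,165:305];b=cams.camera("top")[140:225,180:250]
A=cv2.resize(a,(480,343),interpolation=2);B=cv2.resize(b,(282,343),interpolation=2)
cv2.imwrite("pics/p2.png",np.hstack([A,B])[:,:,::-1])
E
```

```text
time: 2.08
position: [0.5517, 0.1176, 0.2549]
tool_rot: [0.017, 1.0, -0.0, 0.006]
ft_force: [-0.9, -0.3, -2.1]
grip_width: 0.0625
grip_force: 0.0
turn [0.    0.013 0.017] then cm [0.37 0.03 9.79] t 2.1
```

View pics/p2.png

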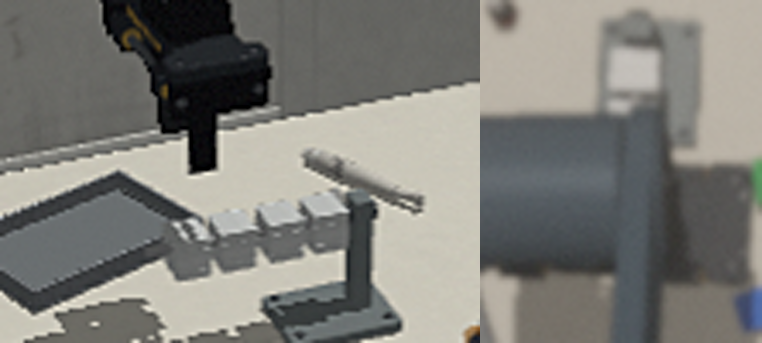

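```bash
python3 - <<'E'
from h import *
print(proj("side",(.5517,.1176-.037,.185)),proj("side",(.5422,.1176-.037,.185)),proj("side",(.5612,.1176-.037,.185)))
E
python3 -m crank '[[0.35,0,4,0,0,0.016,0.3],[0,0,4,0,0,0,0.3],[0,0,1.8,0,0,0,0.3],[0,0,0,0,0,0,0.3]]'; ./go .548,.118,.157,-.05; python3 -m crank '[[0,0,0,0,0,0,0.45],[0,0,0,0,0,0,0.7],[0,0,0,0,0,0,0.7],[0,0,0,0,0,0,0.7],[0,0,0,0,0,0,0.7]]' 20
```

```text
[223.91330263 138.6366789 ] [220.467872  139.3271766] [227.34336067 137.95017138]
time: 2.68
position: [0.5412, 0.1203, 0.1539]
tool_rot: [0.022, 1.0, -0.0, -0.001]
ft_force: [0.6, 0.1, -0.2]
grip_width: 0.061
grip_force: 0.0
turn [-0.    -0.003  0.005] then cm [-0.69 -0.19 -0.31] t 2.7
time: 3.3
position: [0.5424, 0.1199, 0.155]
tool_rot: [0.023, 1.0, 0.0, 0.001]
ft_force: [-1.2, 0.1, 5.5]
grip_width: 0.0358
grip_force: 20.0
```

```bash
python3 -m crank '[[0,0,-0.4,0,0,0,0.7],[0,0,0,0,0,0,0.7]]' ; python3 -m crank '[[1.5,0,0,0,0,0,0.7],[2,0,0,0,0,0,0.7],[2,0,0,0,0,0,0.7],[2,0,0,0,0,0,0.7],[0,0,0,0,0,0,0.7]]'; python3 - <<'E'
from h import *
a=cams.camera("side")[90:190,165:305]
A=cv2.resize(a,(560,400),interpolation=2)
cv2.imwrite("pics/p3.png",A[:,:,::-1])
E
./go .577,-.179,.15,-.14
```

```text
time: 3.55
position: [0.542, 0.1198, 0.1582]
tool_rot: [0.023, 1.0, -0.0, -0.0]
ft_force: [-0.6, -0.9, -0.7]
grip_width: 0.0357
grip_force: 20.0
time: 4.18
position: [0.4641, 0.1234, 0.158]
tool_rot: [0.023, 1.0, -0.0, -0.002]
ft_force: [0.2, 0.6, -0.5]
grip_width: 0.0357
grip_force: 2.0
turn [-0.    -0.001  0.094] then cm [-15.19 -28.39   0.82] t 4.2
```

View pics/p3.png

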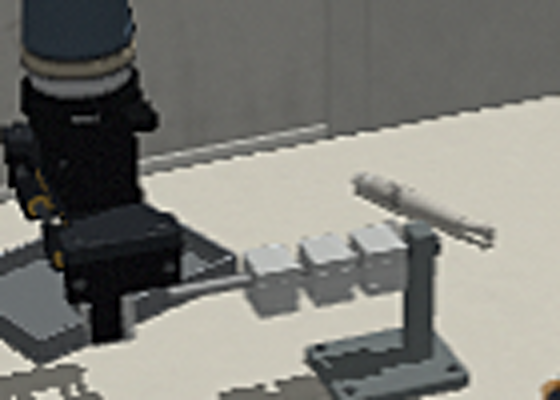

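The collar has left the rod and is between the fingers (crop 130,310), but the grip reads only 2 N. I'll hold still and let the grip recover.

```bash
python3 -m crank '[[0.3,0,0,0,0,0,0.8],[0,0,0,0,0,0,0.8],[0,0,0,0,0,0,0.8],[0,0,0,0,0,0,0.8]]' 25;python3 - <<'E'
from h import *
a=cams.camera("side")[130:190,165:245]
A=cv2.resize(a,(640,480),interpolation=2)
cv2.imwrite("pics/p4.png",A[:,:,::-1])
E
```

```text
time: 4.72
position: [0.4644, 0.1234, 0.1582]
tool_rot: [0.023, 1.0, 0.0, 0.0]
ft_force: [0.4, -0.0, -1.2]
grip_width: 0.0358
grip_force: 25.0
```

View pics/p4.png

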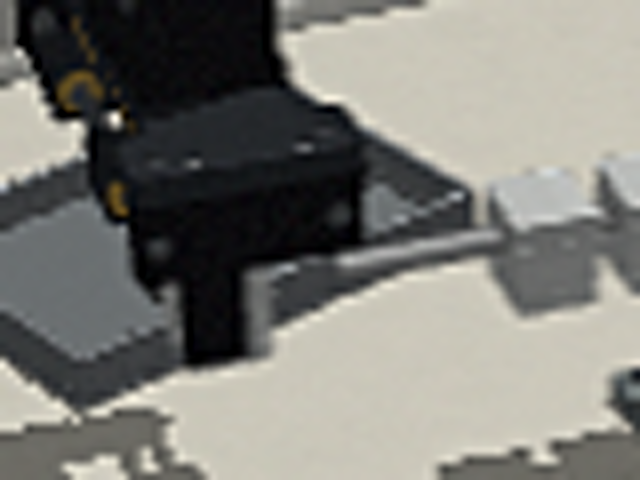

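```bash
python3 - <<'E'
from h import *
c=np.array([165,130])
for z in(.075,.081,.087): print(z,(proj("side",(.4855,.1054,z))-c)*8)
for z in(.111,.117): print(z,(proj("side",(.4855,.1054,z))-c)*8)
print("finger tip",(proj("side",(.4554,.097,.088))-c)*8,(proj("side",(.4744,.097,.088))-c)*8)
E
python3 -m crank '[[-3,-5,-1,0,0,0.05,0.8],[-3,-5,0,0,0,0.045,0.8],[-3,-5,0,0,0,0,0.8],[-3,-5,0,0,0,0,0.8],[-2,-4,0,0,0,0,0.8]]'; python3 -m crank '[[0,-3.5,0,0,0,0,0.8],[0,0,0,0,0,0,0.8],[0,0,0,0,0,0,0.8]]'; ./go .577,-.179,.15,-.14
python3 - <<'E'
from h import *
a=cams.camera("side")[195:275,220:320];b=cams.camera("top")[160:230,285:345]
A=cv2.resize(a,(500,400),interpolation=2);B=cv2.resize(b,(300,350),interpolation=2)
c=np.zeros((400,800,3),np.uint8);c[:,:500]=A;c[:350,500:]=B
cv2.imwrite("pics/p5.png",c[:,:,::-1])
E
```

```text
0.075 [272.33708978 363.50430737]
0.081 [271.29833792 348.40402054]
0.087 [270.25651211 333.23150861]
0.111 [266.05865165 271.81356469]
0.117 [265.00159785 256.27571201]
finger tip [191.94761947 361.70117815] [246.32353366 349.69201973]
time: 5.4
position: [0.5776, -0.133, 0.1683]
tool_rot: [0.071, 0.997, -0.0, 0.001]
ft_force: [-1.2, 0.4, -0.1]
grip_width: 0.0359
grip_force: 25.0
time: 5.78
position: [0.571, -0.1645, 0.1679]
tool_rot: [0.071, 0.998, 0.0, -0.001]
ft_force: [0.1, 0.4, -0.7]
grip_width: 0.0359
grip_force: 25.0
turn [ 0.001 -0.001 -0.001] then cm [-0.79 -1.35  1.79] t 5.8
```

View pics/p5.png

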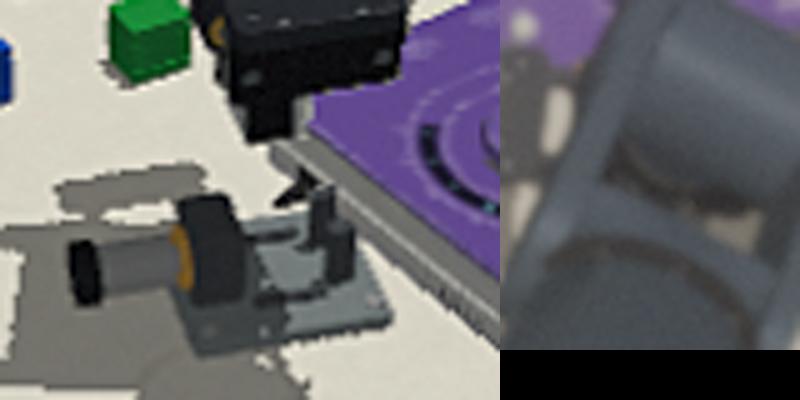

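The fingers and collar hang above the far side of the nest. The visible near finger's bottom edge is at crop (250,140)–(293,135). I'll check the camera bias against this known pose.

```bash
python3 - <<'E'
from h import *
o=robot.get_obs();C=R.from_quat(o["tool_rot"]);p=o["position"]
c=np.array([220,195])
for n,l in(("tipL",(.0095,-.033,.07)),("tipR",(-.0095,-.033,.07)),("col bot nearR",(-.021,-.018,.078)),("body near bot L",(.0375,-.0,.0))):
    w=p+C.apply(l); print(n,w.round(4),(proj("side",w)+.5-c)*5)
# gauge points in side view crop
F=lambda x,y:(220+x/5-.5,195+y/5-.5)
print("gbase near R",plane("side",F(393,325),.01),"near L bottom",plane("side",F(200,357),0.0))
print("knob face",plane("side",F(78,272),.028))
print("post near top corners",[plane("side",F(*q),.044) for q in((328,237),(354,232))])
print("block top near corners",[plane("side",F(*q),.051) for q in((192,218),(243,208))])
E
```

```text
tipL [ 0.5572 -0.195   0.0981] [254.27951362 151.23313543]
tipR [ 0.576  -0.1977  0.0981] [294.37581718 144.45420338]
col bot nearR [ 0.5895 -0.1844  0.0901] [307.68762298 135.09968455]
body near bot L [ 0.5341 -0.1585  0.1681] [175.44185235  -7.59833576]
gbase near R [ 0.61043911 -0.23824366  0.01      ] near L bottom [ 0.52347032 -0.21251672  0.        ]
knob face [ 0.48222143 -0.16438366  0.028     ]
post near top corners [array([ 0.59173358, -0.20478265,  0.044     ]), array([ 0.60450108, -0.20635322,  0.044     ])]
block top near corners [array([ 0.53575562, -0.17466718,  0.051     ]), array([ 0.56065981, -0.1773589 ,  0.051     ])]
```

```bash
./go .571,-.178,.108,-.14; python3 -m crank '[[-0.2,-1.35,3,0,0,0,0.8],[0,0,3,0,0,0,0.8],[0,0,0,0,0,0,0.8]]'; ./go .571,-.178,.096,-.14;  python3 -m crank '[[0,0,1,0,0,0,0.8],[0,0,0.2,0,0,0,0.8],[0,0,0,0,0,0,0.8]]';python3 -m crank '[[0,0,0.3,0,0,0,0.8],[0,0,0,0,0,0,0.8]]'
```

```text
turn [ 0.001 -0.001  0.   ] then cm [-0.18 -1.41  6.01] t 5.9
time: 6.25
position: [0.5702, -0.1768, 0.1063]
tool_rot: [0.07, 0.998, 0.001, -0.003]
ft_force: [-0.5, -0.4, -1.1]
grip_width: 0.036
grip_force: 25.0
turn [ 0.002 -0.005  0.001] then cm [-0.1  -0.11  1.03] t 6.2
time: 6.62
position: [0.5719, -0.1787, 0.0968]
tool_rot: [0.07, 0.998, -0.0, 0.0]
ft_force: [-0.3, 0.0, -1.0]
grip_width: 0.0355
grip_force: 25.0
time: 6.88
position: [0.5716, -0.1787, 0.0933]
tool_rot: [0.07, 0.998, -0.0, -0.0]
ft_force: [0.5, 0.5, -0.8]
grip_width: 0.0357
grip_force: 25.0
```

```bash
python3 -m crank '[[0,0,0.2,0,0,0,0.8],[0,0,0,0,0,0,0.8]]'; python3 -m crank '[[0,0,0.2,0,0,0,0.8],[0,0,0,0,0,0,0.8]]';python3 - <<'E'
from h import *
a=cams.camera("side")[205:275,220:320]
A=cv2.resize(a,(800,560),interpolation=2)
cv2.imwrite("pics/p6.png",A[:,:,::-1])
E
```

```text
time: 7.12
position: [0.5715, -0.1787, 0.0911]
tool_rot: [0.07, 0.998, 0.0, -0.0]
ft_force: [0.7, 0.5, -0.4]
grip_width: 0.0357
grip_force: 25.0
time: 7.38
position: [0.5715, -0.1786, 0.089]
tool_rot: [0.07, 0.998, 0.0, -0.0]
ft_force: [-0.1, -0.1, 0.8]
grip_width: 0.0358
grip_force: 25.0
```

View pics/p6.png

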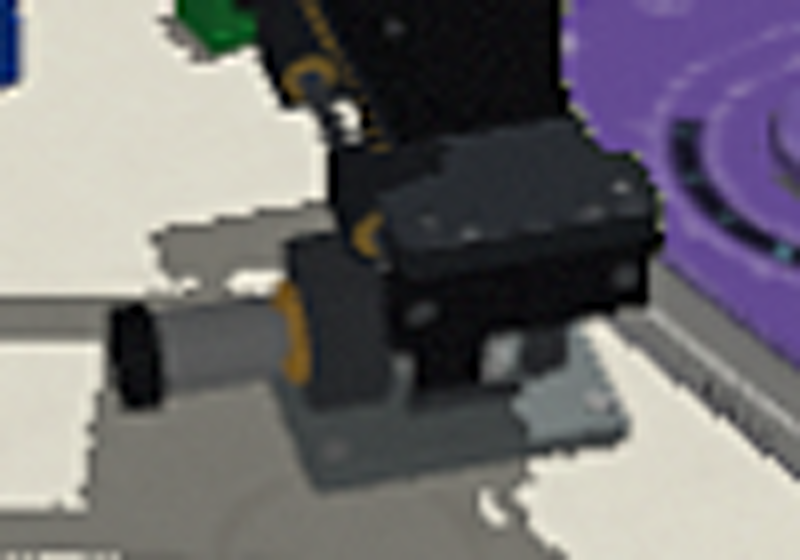

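The collar is in the nest between the block and the stop posts: its end shows at crop (495,355), left of the post at (545,350). I'll keep lowering until it touches.

```bash
python3 -m crank '[[0,0,0.15,0,0,0,0.8],[0,0,0,0,0,0,0.8]]'; python3 -m crank '[[0,0,0.15,0,0,0,0.8],[0,0,0,0,0,0,0.8]]'; python3 -m crank '[[0,0,0.15,0,0,0,0.8],[0,0,0,0,0,0,0.8]]'
```

```text
time: 7.68
position: [0.5716, -0.1787, 0.0876]
tool_rot: [0.07, 0.998, 0.0, -0.0]
ft_force: [0.4, 0.4, 0.1]
grip_width: 0.0354
grip_force: 25.0
time: 7.92
position: [0.5717, -0.1787, 0.0872]
tool_rot: [0.07, 0.998, -0.0, 0.0]
ft_force: [-1.4, 0.6, 6.4]
grip_width: 0.0361
grip_force: 25.0
time: 8.18
position: [0.5716, -0.1787, 0.0872]
tool_rot: [0.07, 0.998, -0.0, 0.0]
ft_force: [-3.7, 2.1, 14.3]
grip_width: 0.0359
grip_force: 25.0
```

```bash
python3 -m crank '[[0,0,-0.2,0,0,0,0.8],[0,0,0,0,0,0,0.5],[0,0,0,0,0,0,0.4],[0,0,0,0,0,0,0.4]]'; python3 -m crank '[[0,0,-2,0,0,0,0.4],[0,0,-4,0,0,0,0.4],[0,0,0,0,0,0,1],[0,0,0,0,0,0,1]]'; ./go .444,-.160,.150,-.14
python3 - <<'E'
from h import *
a=cams.camera("side")[205:275,220:320]
A=cv2.resize(a,(800,560),interpolation=2)
cv2.imwrite("pics/p7.png",A[:,:,::-1])
E
```

```text
time: 8.68
position: [0.5715, -0.1787, 0.0864]
tool_rot: [0.07, 0.998, 0.0, -0.0]
ft_force: [0.1, -0.2, -0.8]
grip_width: 0.0503
grip_force: 0.0
time: 9.18
position: [0.5712, -0.1785, 0.1463]
tool_rot: [0.07, 0.998, 0.0, -0.0]
ft_force: [0.3, 0.1, 0.3]
grip_width: 0.0393
grip_force: 0.0
turn [ 0.    -0.001 -0.001] then cm [12.86  0.06 -0.37] t 9.2
```

View pics/p7.png

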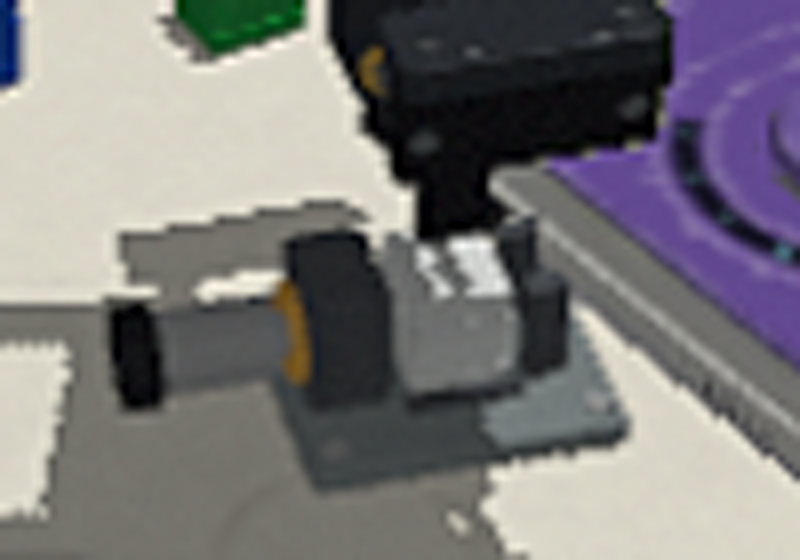

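The collar sits flat in the nest (crop 460,310), centred between the block and the posts. Next is the plunger.

```bash
python3 -m crank '[[4,0,0,0,0,0,1],[4,0,0,0,0,0,1],[4,0,0,0,0,0,1],[0.9,0,0,0,0,0,1]]'; python3 -m crank '[[0,0,2,0,0,0,1],[0,0,2.5,0,0,0,1],[0,0,1.5,0,0,0,1],[0,0,0,0,0,0,1]]';  ./go .444,-.160,.086,-.14;python3 -m crank '[[-1,0,0,0,0,0,1],[-1,0,0,0,0,0,1],[-1,0,0,0,0,0,1]]';python3 -m crank '[[-1,0,0,0,0,0,1],[-0.5,0,0,0,0,0,1],[0,0,0,0,0,0,1]]'
```

```text
time: 9.72
position: [0.4406, -0.159, 0.1456]
tool_rot: [0.071, 0.997, 0.002, -0.003]
ft_force: [1.3, 0.4, -0.8]
grip_width: 0.0019
grip_force: 0.0
time: 10.22
position: [0.4439, -0.1605, 0.0855]
tool_rot: [0.07, 0.998, 0.001, -0.001]
ft_force: [-1.0, -0.4, 0.1]
grip_width: 0.0002
grip_force: 0.0
turn [ 0.001 -0.002 -0.001] then cm [ 0.    0.05 -0.05] t 10.2
time: 10.6
position: [0.4742, -0.165, 0.0874]
tool_rot: [0.07, 0.998, -0.0, -0.0]
ft_force: [-3.3, -1.6, 0.3]
grip_width: 0.0005
grip_force: 1.5
time: 10.98
position: [0.4881, -0.1666, 0.0867]
tool_rot: [0.07, 0.998, 0.0, -0.001]
ft_force: [-5.1, -1.2, 3.3]
grip_width: 0.0002
grip_force: 2.0
```

```bash
python3 -m crank '[[-1,0,0,0,0,0,1],[-0.7,0,0,0,0,0,1],[0,0,0,0,0,0,1]]';python3 -m crank '[[-0.4,0,0,0,0,0,1],[0,0,0,0,0,0,1]]';python3 -m crank '[[-0.3,0,0,0,0,0,1],[0,0,0,0,0,0,1]]'
```

```text
time: 11.35
position: [0.5043, -0.1688, 0.0864]
tool_rot: [0.07, 0.998, 0.001, -0.001]
ft_force: [-6.4, -0.7, 1.7]
grip_width: 0.0004
grip_force: 2.8
time: 11.6
position: [0.5077, -0.1692, 0.0864]
tool_rot: [0.07, 0.998, 0.001, -0.002]
ft_force: [-6.6, -0.5, 1.9]
grip_width: 0.0003
grip_force: 3.0
time: 11.85
position: [0.5101, -0.1696, 0.0864]
tool_rot: [0.07, 0.998, 0.001, -0.002]
ft_force: [-6.5, -1.2, 2.7]
grip_width: 0.0005
grip_force: 3.5
```

```bash
python3 -m crank '[[-0.3,0,0,0,0,0,1],[0,0,0,0,0,0,1]]';python3 -m crank '[[-0.3,0,0,0,0,0,1],[0,0,0,0,0,0,1]]'
```

```text
time: 12.1
position: [0.5105, -0.1696, 0.0863]
tool_rot: [0.07, 0.998, 0.001, -0.005]
ft_force: [-12.7, -3.8, 7.0]
grip_width: 0.0008
grip_force: 6.2
time: 12.35
position: [0.511, -0.1695, 0.0862]
tool_rot: [0.069, 0.998, 0.002, -0.008]
ft_force: [-18.4, -4.6, 10.0]
grip_width: 0.0007
grip_force: 8.9
```

Hard stop at TCP x≈0.511, matching the predicted full travel. I'll hold, then retreat and regrasp.

```bash
cat >> h.py <<'E'
def tray(dbg=False):
    im=cams.camera("top"); g=im[130:275,100:215].astype(int)
    m=((g.max(2)<135)).astype(np.uint8); m=cv2.morphologyEx(m,cv2.MORPH_OPEN,np.ones((3,3)))
    cs=cv2.findContours(m,0,2)[0]; c=max(cs,key=cv2.contourArea)
    P=np.array([plane("top",p[0]+[100,130],.022)[:2] for p in cv2.convexHull(c)])*1000
    (cx,cy),(w,h),a=cv2.minAreaRect(P.astype(np.float32))
    if w<h: a+=90
    a=np.deg2rad(a); a=(a+np.pi/2)%np.pi-np.pi/2
    print("tray",round(cx),round(cy),"size",round(w),round(h),"yaw",round(a,3))
    return cx/1000,cy/1000,a
def spot(lx,ly):
    cx,cy,a=tray(); x,y=cx+lx*np.cos(a)-ly*np.sin(a),cy+lx*np.sin(a)+ly*np.cos(a)
    print("spot",round(x,4),round(y,4),"tool yaw",round(a-np.pi/2,3)); return x,y,a-np.pi/2
E
python3 -m crank '[[0,0,0,0,0,0,1],[0,0,0,0,0,0,1],[0,0,0,0,0,0,1],[0,0,0,0,0,0,1]]'; python3 -m crank '[[1.5,0,0,0,0,0,1],[2,0,0,0,0,0,1],[3,0,0,0,0,0,1],[0,0,-4,0,0,0,1],[0,0,-2.5,0,0,0,1]]'; python3 -m crank '[[-4,0,0,0,0,0,0.35],[-4,0,0,0,0,0,0.35],[-4,0,0,0,0,0,0.35],[0,0,0,0,0,0,0.35]]'; ./go .5785,-.1797,.088,-.14; python3 -c "from h import *;spot(-.045,-.03)"
```

```text
time: 12.85
position: [0.511, -0.1695, 0.0862]
tool_rot: [0.069, 0.998, 0.002, -0.008]
ft_force: [-18.4, -3.8, 9.7]
grip_width: 0.0002
grip_force: 8.8
time: 13.48
position: [0.4552, -0.1628, 0.153]
tool_rot: [0.071, 0.997, -0.001, 0.002]
ft_force: [1.0, -0.1, -0.6]
grip_width: 0.0008
grip_force: 0.0
time: 13.98
position: [0.5772, -0.1801, 0.1524]
tool_rot: [0.07, 0.998, -0.001, 0.004]
ft_force: [-0.7, -0.1, 0.3]
grip_width: 0.0328
grip_force: 0.0
turn [-0.002  0.009  0.   ] then cm [-0.13  0.06  6.44] t 14.0
tray 391 163 size 151 62 yaw 0.007
spot 0.3458 0.1329 tool yaw -1.564
```

```bash
sed -i 's/g=im\[130:275,100:215\]/g=im[130:258,112:215]/; s/\[100,130\]/[112,130]/' h.py; python3 - <<'E'
from h import *
im=cams.camera("top"); print(im[210,140:190:8].tolist(), im[240,150:200:8].tolist())
tray()
E
python3 -m crank '[[-0.1,0,0,0,0,0,0.35],[0,0,0,0,0,0,0.35],[0,0,3,0,0,0,0.35],[0,0,3.4,0,0,0,0.35],[0,0,0,0,0,0,0.35]]'; python3 -m crank '[[0,0,0,0,0,0,0.8],[0,0,0,0,0,0,0.8],[0,0,0,0,0,0,0.8],[0,0,0,0,0,0,0.8]]' 25
```

```text
[[136, 134, 132], [137, 134, 131], [139, 136, 132], [139, 136, 135], [141, 139, 135], [185, 179, 167], [193, 185, 174]] [[134, 133, 130], [132, 129, 127], [154, 148, 139], [190, 183, 171], [191, 184, 172], [193, 186, 173], [193, 186, 174]]
tray 415 157 size 96 50 yaw 0.007
time: 14.75
position: [0.5717, -0.1782, 0.0856]
tool_rot: [0.071, 0.998, 0.001, -0.003]
ft_force: [-0.8, 0.5, -0.6]
grip_width: 0.0562
grip_force: 0.0
time: 15.25
position: [0.5742, -0.1793, 0.089]
tool_rot: [0.07, 0.998, -0.0, 0.001]
ft_force: [-0.3, -0.3, 5.0]
grip_width: 0.0358
grip_force: 25.1
```

```bash
sed -i 's/g.max(2)<135/g.max(2)<158/' h.py; python3 -m crank '[[0,0,-3,0,0,0,0.8],[0,0,-4,0,0,0,0.8],[0,0,0,0,0,0,0.8]]'; python3 -c "
from h import *
s=spot(-.045,-.03); d(s[0],s[1],.14,s[2])"
```

```text
time: 15.62
position: [0.5754, -0.1798, 0.1608]
tool_rot: [0.07, 0.998, -0.001, 0.003]
ft_force: [0.8, 0.1, -0.4]
grip_width: 0.0359
grip_force: 25.1
tray 510 312 size 192 133 yaw 0.326
spot 0.4772 0.2694 tool yaw -1.245
turn [1.000e-03 3.000e-03 1.104e+00] then cm [45.61  5.17  1.91] t 15.7
```

```bash
python3 -m crank '[[0,0,-6,0,0,0.184,0.8],[0,0,-1,0,0,0.184,0.8],[0,0,0,0,0,0.184,0.8],[0,0,0,0,0,0.184,0.8],[0,0,0,0,0,0.184,0.8]]'; python3 -m crank '[[5,0,0,0,0,0.184,0.8],[5,0.5,0,0,0,0,0.8],[5,0.5,0,0,0,0,0.8],[5,0.5,0,0,0,0,0.8],[5,0.5,0,0,0,0,0.8]]';  python3 -m crank '[[5,0.5,0,0,0,0,0.8],[5,0.5,0,0,0,0,0.8],[5,0.5,0,0,0,0,0.8],[2,0.5,0,0,0,0,0.8],[0,0,0,0,0,0,0.8]]'; ./go .4772,.2694,.1,-1.245
```

```text
time: 16.3
position: [0.5727, -0.1785, 0.2259]
tool_rot: [0.509, 0.861, -0.0, -0.002]
ft_force: [-0.4, -0.1, -0.4]
grip_width: 0.0358
grip_force: 25.1
time: 16.92
position: [0.5027, 0.062, 0.2263]
tool_rot: [0.583, 0.812, -0.001, -0.001]
ft_force: [1.4, -0.8, -0.4]
grip_width: 0.0356
grip_force: 25.1
time: 17.55
position: [0.4674, 0.2292, 0.2264]
tool_rot: [0.582, 0.813, -0.001, -0.001]
ft_force: [0.0, 0.1, 0.2]
grip_width: 0.0354
grip_force: 25.1
turn [-0.003 -0.     0.003] then cm [ 3.5   2.22 12.64] t 17.6
```

```bash
python3 -m crank '[[3.5,2.2,0,0,0,0,0.8],[0,0,5,0,0,0,0.8],[0,0,5,0,0,0,0.8],[0,0,2.6,0,0,0,0.8],[0,0,0,0,0,0,0.8]]'; python3 -m crank '[[0,0,1,0,0,0,0.8],[0,0,0.4,0,0,0,0.8],[0,0,0,0,0,0,0.8]]'; ./go .4772,.2694,.083,-1.245
```

```text
time: 18.18
position: [0.4767, 0.2665, 0.0991]
tool_rot: [0.584, 0.812, -0.003, -0.002]
ft_force: [-0.0, 0.2, -0.5]
grip_width: 0.036
grip_force: 25.1
time: 18.55
position: [0.4785, 0.2682, 0.0882]
tool_rot: [0.583, 0.812, 0.0, 0.0]
ft_force: [-0.4, 0.1, -0.6]
grip_width: 0.0354
grip_force: 25.1
turn [0.001 0.    0.   ] then cm [ 0.16 -0.08  0.52] t 18.6
```

```bash
python3 -m crank '[[0.1,0,0.4,0,0,0,0.8],[0,0,0,0,0,0,0.8],[0,0,0,0,0,0,0.52],[0,0,0,0,0,0,0.52]]'; python3 -m crank '[[0,0,-2,0,0,0,0.52],[0,0,-5,0,0,0,0.4],[0,0,-6,0,0,-0.18,0.3],[0,0,-3,0,0,-0.184,0.3],[0,0,0,0,0,-0.184,0.3]]';  python3 -m crank '[[0,0,0,0,0,-0.184,0.3],[0,0,0,0,0,-0.184,0.3],[0,0,0,0,0,-0.184,0.3],[0,0,0,0,0,-0.095,0.3],[0,0,0,0,0,0,0.3]]'; ./go .585,.118,.25,-.05
```

```text
time: 19.05
position: [0.478, 0.2692, 0.0839]
tool_rot: [0.583, 0.813, 0.0, 0.0]
ft_force: [-0.1, 1.1, -0.2]
grip_width: 0.0409
grip_force: 0.0
time: 19.68
position: [0.4793, 0.2697, 0.2472]
tool_rot: [0.338, 0.941, 0.002, 0.003]
ft_force: [-0.4, -0.3, -0.2]
grip_width: 0.0605
grip_force: 0.0
time: 20.3
position: [0.4777, 0.2691, 0.2438]
tool_rot: [0.025, 1.0, 0.0, -0.0]
ft_force: [0.2, -1.0, 0.7]
grip_width: 0.0609
grip_force: 0.0
turn [ 0.    -0.    -0.001] then cm [-11.47 -14.55  -0.62] t 20.3
```

```bash
python3 -m crank '[[-3.8,-4.85,0,0,0,0,0.3],[-3.8,-4.85,0,0,0,0,0.3],[-3.9,-4.85,0,0,0,0,0.3],[0,0,0,0,0,0,0.3],[0,0,0,0,0,0,0.3]]';./go .585,.118,.158,-.05;python3 -m crank '[[0,0,4,0,0,0,0.3],[0,0,4,0,0,0,0.3],[0,0,0.6,0,0,0,0.3],[0,0,0,0,0,0,0.3],[0,0,0,0,0,0,0.3]]';./go .585,.118,.158,-.05
```

```text
time: 20.92
position: [0.5849, 0.118, 0.2434]
tool_rot: [0.026, 1.0, 0.0, -0.001]
ft_force: [-0.1, 0.5, -0.1]
grip_width: 0.0612
grip_force: 0.0
turn [ 0.    -0.002 -0.002] then cm [-0.01  0.    8.54] t 20.9
time: 21.55
position: [0.5864, 0.1186, 0.1595]
tool_rot: [0.025, 1.0, 0.0, 0.002]
ft_force: [0.9, -0.6, -0.1]
grip_width: 0.061
grip_force: 0.0
turn [0.    0.003 0.001] then cm [ 0.14 -0.07  0.15] t 21.6
```

```bash
python3 -m crank '[[0,0,0,0,0,0,0.8],[0,0,0,0,0,0,0.8],[0,0,0,0,0,0,0.8],[0,0,0,0,0,0,0.8]]' 25; python3 -m crank '[[0,0,-0.4,0,0,0,0.8],[0,0,0,0,0,0,0.8]]' ; python3 -m crank '[[2,0,0,0,0,0,0.8],[2.5,0,0,0,0,0,0.8],[2.5,0,0,0,0,0,0.8],[2.5,0,0,0,0,0,0.8],[1.5,0,0,0,0,0,0.8]]';python3 -m crank '[[0,0,0,0,0,0,0.8],[0,0,0,0,0,0,0.8]]'; ./go .574,-.179,.16,-.14
python3 - <<'E'
from h import *
a=cams.camera("side")[90:190,165:285]
A=cv2.resize(a,(720,600),interpolation=2)
cv2.imwrite("pics/p8.png",A[:,:,::-1])
E
```

```text
time: 22.05
position: [0.5856, 0.118, 0.158]
tool_rot: [0.025, 1.0, 0.0, 0.0]
ft_force: [-0.4, 0.2, 2.7]
grip_width: 0.0358
grip_force: 25.0
time: 22.3
position: [0.5856, 0.1181, 0.1619]
tool_rot: [0.025, 1.0, 0.0, 0.0]
ft_force: [0.0, 0.6, -0.8]
grip_width: 0.0358
grip_force: 25.0
time: 22.92
position: [0.4743, 0.1236, 0.1617]
tool_rot: [0.025, 1.0, -0.0, -0.001]
ft_force: [-0.3, 0.3, -0.7]
grip_width: 0.0357
grip_force: 25.0
time: 23.18
position: [0.4772, 0.1235, 0.162]
tool_rot: [0.025, 1.0, 0.0, 0.001]
ft_force: [0.4, 0.4, -1.2]
grip_width: 0.0357
grip_force: 25.0
turn [0.    0.003 0.09 ] then cm [-13.81 -28.6    0.2 ] t 23.2
```

View pics/p8.png

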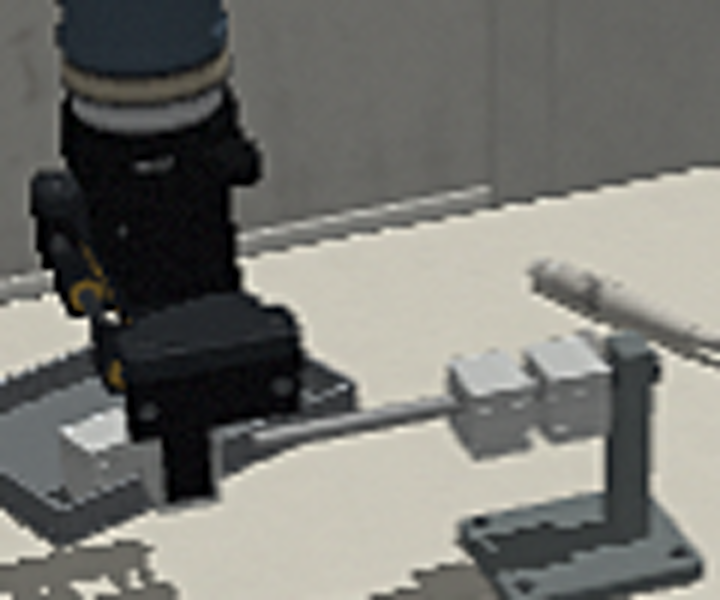

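Collar 2 is in the fingers at crop (190,465), clear of the rod, and collar 1 lies in the tray at (100,455). Taking collar 2 to the nest.

```bash
python3 -m crank '[[-1.5,-5,0,0,0,0.09,0.8],[-3,-5,0,0,0,0,0.8],[-3,-5,0,0,0,0,0.8],[-3,-5,0,0,0,0,0.8],[-2,-5,0,0,0,0,0.8]]'; python3 -m crank '[[-1.5,-3.5,0,0,0,0,0.8],[0,0,0,0,0,0,0.8],[0,0,0,0,0,0,0.8]]'; ./go .576,-.1793,.11,-.14
```

```text
time: 23.85
position: [0.5713, -0.1434, 0.1619]
tool_rot: [0.07, 0.998, -0.0, 0.001]
ft_force: [-0.1, 1.3, -0.7]
grip_width: 0.0358
grip_force: 25.0
time: 24.22
position: [0.579, -0.1771, 0.1613]
tool_rot: [0.07, 0.998, 0.0, -0.001]
ft_force: [-0.8, 0.5, 0.0]
grip_width: 0.036
grip_force: 25.0
turn [ 0.001 -0.001 -0.   ] then cm [ 0.26 -0.26  5.13] t 24.2
```

```bash
python3 -m crank '[[0.3,-0.2,3,0,0,0,0.8],[0,0,2,0,0,0,0.8],[0,0,0,0,0,0,0.8]]'; ./go .576,-.1793,.0905,-.14; python3 -m crank '[[0,0,1.2,0,0,0,0.8],[0,0,0,0,0,0,0.8],[0,0,0,0,0,0,0.8]]'; ./go .576,-.1793,.0905,-.14; python3 -m crank '[[0,0,0.5,0,0,0,0.8],[0,0,0,0,0,0,0.8]]'; python3 -m crank '[[0,0,0.3,0,0,0,0.8],[0,0,0,0,0,0,0.8]]'
```

```text
time: 24.6
position: [0.5746, -0.1767, 0.1103]
tool_rot: [0.069, 0.998, 0.001, -0.002]
ft_force: [0.1, 0.5, -1.1]
grip_width: 0.0356
grip_force: 25.0
turn [ 0.002 -0.005  0.002] then cm [-0.17 -0.23  1.98] t 24.6
time: 24.98
position: [0.5762, -0.1788, 0.1002]
tool_rot: [0.07, 0.998, -0.0, 0.0]
ft_force: [0.6, 0.1, -1.9]
grip_width: 0.036
grip_force: 25.0
turn [-0.     0.001  0.   ] then cm [ 0.02 -0.05  0.97] t 25.0
time: 25.22
position: [0.5757, -0.1788, 0.0946]
tool_rot: [0.07, 0.998, 0.0, -0.0]
ft_force: [0.2, -0.4, -0.2]
grip_width: 0.036
grip_force: 25.0
time: 25.48
position: [0.5758, -0.1788, 0.0915]
tool_rot: [0.07, 0.998, 0.0, -0.0]
ft_force: [0.4, -0.5, -1.0]
grip_width: 0.0359
grip_force: 25.0
```

```bash
python3 -m crank '[[0,0,0.15,0,0,0,0.8],[0,0,0,0,0,0,0.8]]'; python3 -m crank '[[0,0,0.15,0,0,0,0.8],[0,0,0,0,0,0,0.8]]'
```

```text
time: 25.72
position: [0.5759, -0.1788, 0.0902]
tool_rot: [0.07, 0.998, 0.0, -0.0]
ft_force: [0.1, -0.1, 0.4]
grip_width: 0.0359
grip_force: 25.0
time: 25.98
position: [0.576, -0.1788, 0.0901]
tool_rot: [0.07, 0.998, -0.0, 0.0]
ft_force: [-2.0, 1.4, 7.3]
grip_width: 0.0359
grip_force: 25.0
```

```bash
python3 -m crank '[[0,0,-0.15,0,0,0,0.8],[0,0,0,0,0,0,0.5],[0,0,0,0,0,0,0.4],[0,0,0,0,0,0,0.4]]'; python3 -m crank '[[0,0,-2,0,0,0,0.4],[0,0,-4,0,0,0,0.4],[4,0,0,0,0,0,1],[5,0,0,0,0,0,1],[4.3,0,0,0,0,0,1]]'; python3 -m crank '[[0,0,0,0,0,0,1],[0,0,0,0,0,0,1]]'; ./go .444,-.160,.086,-.14
```

```text
time: 26.48
position: [0.5759, -0.1788, 0.0901]
tool_rot: [0.07, 0.998, 0.0, -0.0]
ft_force: [0.4, -0.4, 0.4]
grip_width: 0.0507
grip_force: 0.0
time: 27.1
position: [0.443, -0.16, 0.1517]
tool_rot: [0.07, 0.998, -0.0, 0.001]
ft_force: [-0.5, -0.7, -0.6]
grip_width: 0.0297
grip_force: 0.0
time: 27.35
position: [0.4456, -0.1612, 0.1514]
tool_rot: [0.07, 0.998, -0.001, 0.002]
ft_force: [0.3, -0.2, 0.4]
grip_width: 0.0101
grip_force: 0.0
turn [-0.002  0.004 -0.   ] then cm [0.18 0.1  6.54] t 27.4
```

```bash
python3 -m crank '[[0,0,3,0,0,0,1],[0.1,0,3.4,0,0,0,1],[0,0,0,0,0,0,1]]'; python3 -m crank '[[-1,0,0,0,0,0,1],[-1.5,0,0,0,0,0,1],[-1,0,0,0,0,0,1],[-1,0,0,0,0,0,1],[-1,0,0,0,0,0,1]]';python3 -m crank '[[-1,0,0,0,0,0,1],[-0.5,0,0,0,0,0,1],[0,0,0,0,0,0,1]]';python3 -m crank '[[-0.3,0,0,0,0,0,1],[0,0,0,0,0,0,1]]'
```

```text
time: 27.72
position: [0.4438, -0.1602, 0.0848]
tool_rot: [0.07, 0.998, 0.001, -0.001]
ft_force: [0.3, 0.4, 0.2]
grip_width: 0.0008
grip_force: 0.0
time: 28.35
position: [0.4974, -0.1676, 0.0865]
tool_rot: [0.07, 0.998, 0.0, -0.001]
ft_force: [-5.0, -1.2, 2.8]
grip_width: 0.0003
grip_force: 2.6
time: 28.72
position: [0.5103, -0.1692, 0.0861]
tool_rot: [0.069, 0.998, 0.001, -0.003]
ft_force: [-7.8, -2.3, 4.7]
grip_width: 0.0004
grip_force: 4.0
time: 28.98
position: [0.5107, -0.1691, 0.086]
tool_rot: [0.069, 0.998, 0.002, -0.006]
ft_force: [-13.1, -3.5, 7.5]
grip_width: 0.0007
grip_force: 6.6
```

```bash
python3 -m crank '[[0,0,0,0,0,0,1],[0,0,0,0,0,0,1],[0,0,0,0,0,0,1],[0,0,0,0,0,0,1]]'; python3 -m crank '[[1.5,0,0,0,0,0,1],[2,0,0,0,0,0,1],[3,0,0,0,0,0,1],[0,0,-4,0,0,0,1],[0,0,-2.7,0,0,0,0.35]]'; python3 -m crank '[[-4,0,0,0,0,0,0.35],[-4,0,0,0,0,0,0.35],[-4.2,0,0,0,0,0,0.35],[0,0,0,0,0,0,0.35],[0,0,0,0,0,0,0.35]]'; python3 -m crank '[[0,0,0,0,0,0,0.35]]'; ./go .578,-.1795,.089,-.14; python3 -c "from h import *;spot(-.045,.03)"
```

```text
time: 29.48
position: [0.5107, -0.1691, 0.086]
tool_rot: [0.069, 0.998, 0.002, -0.006]
ft_force: [-13.9, -4.3, 7.3]
grip_width: 0.0002
grip_force: 6.6
time: 30.1
position: [0.4525, -0.1618, 0.1545]
tool_rot: [0.07, 0.998, -0.001, 0.002]
ft_force: [0.3, -0.5, -0.3]
grip_width: 0.0052
grip_force: 0.0
time: 30.72
position: [0.5717, -0.1778, 0.153]
tool_rot: [0.07, 0.998, 0.0, -0.0]
ft_force: [1.1, 0.1, 1.3]
grip_width: 0.0513
grip_force: 0.0
time: 30.85
position: [0.5709, -0.1778, 0.153]
tool_rot: [0.07, 0.998, 0.0, -0.001]
ft_force: [-0.0, -1.2, 0.3]
grip_width: 0.0552
grip_force: 0.0
turn [ 0.001 -0.001 -0.   ] then cm [-0.73 -0.07  6.4 ] t 30.9
tray 510 312 size 192 133 yaw 0.33
spot 0.4578 0.326 tool yaw -1.241
```

```bash
python3 -m crank '[[-0.7,-0.05,0,0,0,0,0.35],[0,0,3,0,0,0,0.35],[0,0,3.4,0,0,0,0.35],[0,0,0,0,0,0,0.35],[0,0,0,0,0,0,0.35]]'; python3 -m crank '[[0,0,0,0,0,0,0.8],[0,0,0,0,0,0,0.8],[0,0,0,0,0,0,0.8],[0,0,0,0,0,0,0.8]]' 25; python3 -m crank '[[0,0,-3,0,0,0,0.8],[0,0,-6,0,0,0,0.8],[0,0,-5,0,0,0.184,0.8],[0,0,0,0,0,0.184,0.8],[0,0,0,0,0,0.184,0.8]]'; python3 -m crank '[[0,0,0,0,0,0.184,0.8],[0,0,0,0,0,0.184,0.8],[0,0,0,0,0,0.184,0.8],[0,0,0,0,0,0,0.8]]'; python3 -c "
from h import *
s=spot(-.045,.03); d(s[0],s[1],.22,s[2])"
```

```text
time: 31.52
position: [0.5795, -0.1801, 0.09]
tool_rot: [0.07, 0.998, -0.0, 0.001]
ft_force: [0.0, -0.3, -0.3]
grip_width: 0.0567
grip_force: 0.0
time: 32.02
position: [0.5792, -0.1799, 0.0901]
tool_rot: [0.07, 0.998, -0.0, 0.001]
ft_force: [-0.1, 0.2, 5.0]
grip_width: 0.0356
grip_force: 25.0
time: 32.65
position: [0.5788, -0.1797, 0.2302]
tool_rot: [0.342, 0.94, -0.0, 0.001]
ft_force: [1.1, -0.1, -0.8]
grip_width: 0.0358
grip_force: 25.0
time: 33.15
position: [0.5785, -0.1796, 0.2289]
tool_rot: [0.582, 0.813, -0.0, -0.0]
ft_force: [0.0, 0.3, 0.0]
grip_width: 0.0359
grip_force: 25.0
tray 510 312 size 193 133 yaw 0.329
spot 0.4581 0.3262 tool yaw -1.242
turn [-0.001 -0.     0.001] then cm [51.76  4.95  0.9 ] t 33.2
```

```bash
python3 -m crank '[[5,0.5,0,0,0,0,0.8],[5.2,0.5,0,0,0,0,0.8],[5.2,0.5,0,0,0,0,0.8],[5.2,0.5,0,0,0,0,0.8],[5.2,0.5,0,0,0,0,0.8]]';python3 -m crank '[[5.2,0.5,0,0,0,0,0.8],[5.2,0.5,0,0,0,0,0.8],[5.2,0.5,0,0,0,0,0.8],[5.2,0.5,0,0,0,0,0.8],[5.2,0.4,0,0,0,0,0.8]]'; python3 -m crank '[[0,0,4,0,0,0,0.8],[0,0,4,0,0,0,0.8],[0,0,4,0,0,0,0.8],[0,0,0,0,0,0,0.8],[0,0,0,0,0,0,0.8]]'; ./go .4581,.3262,.085,-1.242
```

```text
time: 33.83
position: [0.5192, 0.0741, 0.2293]
tool_rot: [0.581, 0.814, 0.0, 0.0]
ft_force: [0.0, 0.6, -0.5]
grip_width: 0.0359
grip_force: 25.0
time: 34.45
position: [0.4584, 0.3282, 0.2293]
tool_rot: [0.581, 0.814, 0.0, 0.0]
ft_force: [0.9, -0.3, -0.2]
grip_width: 0.0355
grip_force: 25.0
time: 35.08
position: [0.4596, 0.3268, 0.1102]
tool_rot: [0.582, 0.813, 0.001, 0.0]
ft_force: [-0.1, 0.1, 0.8]
grip_width: 0.0362
grip_force: 25.0
turn [ 0.002 -0.    -0.001] then cm [-0.01 -0.16  2.52] t 35.1
```

```bash
python3 -m crank '[[0,-0.1,1.5,0,0,0,0.8],[0,0,1,0,0,0,0.8],[0,0,0,0,0,0,0.8],[0,0,0,0,0,0,0.52],[0,0,0,0,0,0,0.52]]'; python3 -m crank '[[0,0,-2,0,0,0,0.52],[0,0,-5,0,0,0,0.4],[0,0,-6,0,0,-0.18,0.3],[0,0,-3,0,0,-0.184,0.3],[0,0,0,0,0,-0.184,0.3]]';  python3 -m crank '[[0,0,0,0,0,-0.184,0.3],[0,0,0,0,0,-0.184,0.3],[0,0,0,0,0,-0.184,0.3],[0,0,0,0,0,-0.092,0.3],[0,0,0,0,0,0,0.3]]'; ./go .626,.116,.25,-.05
```

```text
time: 35.7
position: [0.458, 0.3263, 0.0844]
tool_rot: [0.583, 0.813, 0.0, 0.0]
ft_force: [-0.6, 0.3, -1.0]
grip_width: 0.0409
grip_force: 0.0
time: 36.33
position: [0.4593, 0.3269, 0.2478]
tool_rot: [0.338, 0.941, 0.003, 0.003]
ft_force: [-0.3, 0.5, 0.0]
grip_width: 0.0607
grip_force: 0.0
time: 36.95
position: [0.4578, 0.3262, 0.2443]
tool_rot: [0.026, 1.0, -0.0, -0.0]
ft_force: [0.1, 0.8, 0.7]
grip_width: 0.0609
grip_force: 0.0
turn [-0.    -0.    -0.003] then cm [-17.85 -20.15  -0.57] t 37.0
```

```bash
python3 -m crank '[[-3.6,-4.03,0,0,0,0,0.3],[-3.6,-4.03,0,0,0,0,0.3],[-3.6,-4.03,0,0,0,0,0.3],[-3.6,-4.03,0,0,0,0,0.3],[-3.45,-4.03,0,0,0,0,0.3]]'; python3 -m crank '[[0,0,0,0,0,0,0.3],[0,0,0,0,0,0,0.3],[0,0,4,0,0,0,0.3],[0,0,0,0,0,0,0.3],[0,0,0,0,0,0,0.3]]';./go .626,.116,.158,-.05
```

```text
time: 37.58
position: [0.6267, 0.1143, 0.2443]
tool_rot: [0.027, 1.0, 0.0, 0.0]
ft_force: [0.8, -0.0, 0.9]
grip_width: 0.061
grip_force: 0.0
time: 38.2
position: [0.6255, 0.1169, 0.205]
tool_rot: [0.025, 1.0, 0.0, 0.0]
ft_force: [0.9, -0.9, 0.1]
grip_width: 0.0609
grip_force: 0.0
turn [ 0.  0. -0.] then cm [-0.06 -0.09  4.7 ] t 38.2
```

```bash
python3 -m crank '[[0,-0.1,3,0,0,0,0.3],[0,0,1.7,0,0,0,0.3],[0,0,0,0,0,0,0.3],[0,0,0,0,0,0,0.3]]'; python3 -m crank '[[0,0,0,0,0,0,0.8],[0,0,0,0,0,0,0.8],[0,0,0,0,0,0,0.8],[0,0,0,0,0,0,0.8]]' 25; python3 -m crank '[[0,0,-0.4,0,0,0,0.8],[0,0,0,0,0,0,0.8]]' ; python3 -m crank '[[2,0,0,0,0,0,0.8],[3,0,0,0,0,0,0.8],[3,0,0,0,0,0,0.8],[3,0,0,0,0,0,0.8],[2,0,0,0,0,0,0.8]]';python3 -m crank '[[2,0,0,0,0,0,0.8],[0,0,0,0,0,0,0.8],[0,0,0,0,0,0,0.8]]'; ./go .576,-.179,.16,-.14
python3 - <<'E'
from h import *
a=cams.camera("side")[90:190,165:285]
A=cv2.resize(a,(720,600),interpolation=2)
cv2.imwrite("pics/p9.png",A[:,:,::-1])
E
```

```text
time: 38.7
position: [0.6263, 0.1149, 0.1582]
tool_rot: [0.026, 1.0, 0.0, 0.001]
ft_force: [0.5, -0.2, 0.5]
grip_width: 0.061
grip_force: 0.0
time: 39.2
position: [0.6258, 0.1148, 0.1575]
tool_rot: [0.026, 1.0, 0.0, 0.0]
ft_force: [0.5, 0.4, 0.7]
grip_width: 0.0353
grip_force: 25.0
time: 39.45
position: [0.6258, 0.1148, 0.1615]
tool_rot: [0.026, 1.0, -0.0, 0.0]
ft_force: [-0.4, 0.8, -0.9]
grip_width: 0.0359
grip_force: 25.0
time: 40.08
position: [0.4942, 0.1216, 0.1612]
tool_rot: [0.026, 1.0, -0.0, -0.001]
ft_force: [0.2, -0.0, -0.3]
grip_width: 0.0357
grip_force: 25.0
time: 40.45
position: [0.4773, 0.1225, 0.1615]
tool_rot: [0.026, 1.0, 0.0, 0.001]
ft_force: [0.0, 0.2, -0.0]
grip_width: 0.0358
grip_force: 25.0
turn [0.    0.002 0.088] then cm [-13.98 -28.48   0.15] t 40.5
```

The state readings match collar 2's, with width 0.0358 and 25 N grip, so I'm repeating the nest sequence.

```bash
python3 -m crank '[[-1.5,-5,0,0,0,0.09,0.8],[-3,-5,0,0,0,0,0.8],[-3,-5,0,0,0,0,0.8],[-3,-5,0,0,0,0,0.8],[-2,-5,0,0,0,0,0.8]]'; python3 -m crank '[[-1.3,-3.6,0,0,0,0,0.8],[0,0,0,0,0,0,0.8],[0,0,3,0,0,0,0.8],[0,0,0,0,0,0,0.8],[0,0,0,0,0,0,0.8]]'; ./go .576,-.1793,.0915,-.14
```

```text
time: 41.12
position: [0.5711, -0.1446, 0.1614]
tool_rot: [0.071, 0.997, -0.0, 0.001]
ft_force: [0.6, -0.3, -1.3]
grip_width: 0.0357
grip_force: 25.0
time: 41.75
position: [0.577, -0.1786, 0.1316]
tool_rot: [0.07, 0.998, 0.0, 0.0]
ft_force: [0.1, 0.0, -0.2]
grip_width: 0.0357
grip_force: 25.0
turn [ 0.     0.    -0.001] then cm [ 0.09 -0.08  4.01] t 41.8
```

```bash
python3 -m crank '[[0.1,-0.05,2,0,0,0,0.8],[0,0,1.3,0,0,0,0.8],[0,0,0,0,0,0,0.8],[0,0,0,0,0,0,0.8]]'; python3 -m crank '[[0,0,0.4,0,0,0,0.8],[0,0,0,0,0,0,0.8],[0,0,0.3,0,0,0,0.8],[0,0,0,0,0,0,0.8]]'; python3 -m crank '[[0,0,0.15,0,0,0,0.8],[0,0,0,0,0,0,0.8]]'
```

```text
time: 42.25
position: [0.5761, -0.1796, 0.0988]
tool_rot: [0.071, 0.997, -0.0, 0.0]
ft_force: [0.6, -0.5, -1.1]
grip_width: 0.0353
grip_force: 25.0
time: 42.75
position: [0.5755, -0.1795, 0.091]
tool_rot: [0.071, 0.997, 0.0, -0.0]
ft_force: [-0.6, -0.0, -0.3]
grip_width: 0.0359
grip_force: 25.0
time: 43.0
position: [0.5756, -0.1796, 0.0897]
tool_rot: [0.071, 0.997, 0.0, -0.0]
ft_force: [-0.1, -0.2, -0.5]
grip_width: 0.036
grip_force: 25.0
```

```bash
python3 -m crank '[[0,0,0.15,0,0,0,0.8],[0,0,0,0,0,0,0.8]]'; python3 -m crank '[[0,0,0,0,0,0,0.5],[0,0,0,0,0,0,0.4],[0,0,0,0,0,0,0.4]]'; python3 -m crank '[[0,0,-2,0,0,0,0.4],[0,0,-4,0,0,0,0.4],[4,0,0,0,0,0,1],[5,0,0,0,0,0,1],[4.2,0,0,0,0,0,1]]'; python3 -m crank '[[0,0,0,0,0,0,1],[0,0,0,0,0,0,1],[0,0,0,0,0,0,1]]'; ./go .444,-.160,.086,-.14
```

```text
time: 43.25
position: [0.5757, -0.1796, 0.0896]
tool_rot: [0.071, 0.997, -0.0, 0.0]
ft_force: [-1.5, 1.2, 8.2]
grip_width: 0.0358
grip_force: 25.0
time: 43.62
position: [0.5756, -0.1795, 0.088]
tool_rot: [0.071, 0.997, 0.0, -0.0]
ft_force: [0.4, 0.7, 0.4]
grip_width: 0.0505
grip_force: 0.0
time: 44.25
position: [0.4436, -0.1605, 0.1496]
tool_rot: [0.071, 0.998, -0.0, 0.001]
ft_force: [-0.5, -0.1, -0.5]
grip_width: 0.0302
grip_force: 0.0
time: 44.62
position: [0.4467, -0.1617, 0.1488]
tool_rot: [0.071, 0.998, -0.001, 0.001]
ft_force: [0.1, -0.4, 0.0]
grip_width: 0.0029
grip_force: 0.0
turn [-0.001  0.003 -0.001] then cm [0.29 0.13 6.28] t 44.6
```

```bash
python3 -m crank '[[0,0,3,0,0,0,1],[0.3,0.1,3.2,0,0,0,1],[0,0,0,0,0,0,1]]'; python3 -m crank '[[-1,0,0,0,0,0,1],[-1.5,0,0,0,0,0,1],[-1,0,0,0,0,0,1],[-1,0,0,0,0,0,1],[-1,0,0,0,0,0,1]]';python3 -m crank '[[-1,0,0,0,0,0,1],[-0.5,0,0,0,0,0,1],[0,0,0,0,0,0,1]]';python3 -m crank '[[-0.3,0,0,0,0,0,1],[0,0,0,0,0,0,1]]'
```

```text
time: 45.0
position: [0.4419, -0.159, 0.0846]
tool_rot: [0.071, 0.997, 0.001, -0.002]
ft_force: [0.2, -0.4, -0.4]
grip_width: 0.0005
grip_force: 0.0
time: 45.62
position: [0.4962, -0.167, 0.0865]
tool_rot: [0.071, 0.997, 0.0, -0.001]
ft_force: [-4.9, -1.2, 3.0]
grip_width: 0.0003
grip_force: 2.6
time: 46.0
position: [0.5101, -0.1689, 0.0861]
tool_rot: [0.071, 0.998, 0.001, -0.002]
ft_force: [-6.1, -1.5, 3.1]
grip_width: 0.0007
grip_force: 3.1
time: 46.25
position: [0.5106, -0.1688, 0.086]
tool_rot: [0.07, 0.998, 0.001, -0.005]
ft_force: [-11.4, -3.4, 5.9]
grip_width: 0.0003
grip_force: 5.5
```

```bash
python3 -m crank '[[-0.1,0,0,0,0,0,1],[0,0,0,0,0,0,1],[0,0,0,0,0,0,1],[0,0,0,0,0,0,1]]'; python3 -m crank '[[1.5,0,0,0,0,0,1],[2,0,0,0,0,0,1],[3,0,0,0,0,0,1],[0,0,-4,0,0,0,1],[0,0,-2.7,0,0,0,0.35]]'; python3 -m crank '[[-4,0,0,0,0,0,0.35],[-4.4,0,0,0,0,0,0.35],[-4.4,0,0,0,0,0,0.35],[0,0,0,0,0,0,0.35],[0,0,0,0,0,0,0.35]]'; python3 -m crank '[[0,0,0,0,0,0,0.35]]'; ./go .578,-.1800,.089,-.14; python3 -c "from h import *;spot(.045,-.03)"
```

```text
time: 46.75
position: [0.5108, -0.1688, 0.086]
tool_rot: [0.07, 0.998, 0.002, -0.006]
ft_force: [-13.2, -2.0, 7.4]
grip_width: 0.0003
grip_force: 6.4
time: 47.38
position: [0.4524, -0.1613, 0.1545]
tool_rot: [0.071, 0.997, -0.001, 0.002]
ft_force: [-0.2, 0.2, 0.1]
grip_width: 0.0049
grip_force: 0.0
time: 48.0
position: [0.5774, -0.1783, 0.1529]
tool_rot: [0.071, 0.997, 0.0, -0.0]
ft_force: [-0.2, -0.1, -0.3]
grip_width: 0.0517
grip_force: 0.0
time: 48.12
position: [0.5766, -0.1783, 0.153]
tool_rot: [0.071, 0.997, 0.0, -0.001]
ft_force: [0.2, 0.4, 0.4]
grip_width: 0.0551
grip_force: 0.0
turn [ 0.001 -0.002 -0.002] then cm [-0.16 -0.14  6.4 ] t 48.1
tray 510 312 size 192 133 yaw 0.33
spot 0.5624 0.2984 tool yaw -1.241
```

```bash
python3 -m crank '[[-0.1,-0.1,0,0,0,0,0.35],[0,0,3,0,0,0,0.35],[0,0,3.4,0,0,0,0.35],[0,0,0,0,0,0,0.35],[0,0,0,0,0,0,0.35]]'; python3 -m crank '[[0,0,0,0,0,0,0.8],[0,0,0,0,0,0,0.8],[0,0,0,0,0,0,0.8],[0,0,0,0,0,0,0.8]]' 25; python3 -m crank '[[0,0,-3,0,0,0,0.8],[0,0,-6,0,0,0,0.8],[0,0,-5,0,0,0.184,0.8],[0,0,0,0,0,0.184,0.8],[0,0,0,0,0,0.184,0.8]]'; python3 -m crank '[[0,0,0,0,0,0.184,0.8],[0,0,0,0,0,0.184,0.8],[0,0,0,0,0,0.184,0.8],[0,0,0,0,0,0,0.8]]'; python3 -c "
from h import *
s=spot(.045,-.03); d(s[0],s[1],.22,s[2])"
```

```text
time: 48.8
position: [0.579, -0.1803, 0.09]
tool_rot: [0.071, 0.997, -0.0, 0.001]
ft_force: [-0.3, -0.1, -0.4]
grip_width: 0.0566
grip_force: 0.0
time: 49.3
position: [0.579, -0.1801, 0.09]
tool_rot: [0.071, 0.997, -0.0, 0.001]
ft_force: [-0.0, -0.7, 4.1]
grip_width: 0.0363
grip_force: 25.0
time: 49.92
position: [0.5786, -0.1799, 0.2302]
tool_rot: [0.343, 0.939, -0.0, 0.001]
ft_force: [0.0, 0.9, -0.8]
grip_width: 0.0355
grip_force: 25.0
time: 50.42
position: [0.5783, -0.1798, 0.2289]
tool_rot: [0.583, 0.813, -0.0, -0.0]
ft_force: [-0.7, 0.3, -0.5]
grip_width: 0.0363
grip_force: 25.0
tray 510 312 size 193 133 yaw 0.33
spot 0.5628 0.2986 tool yaw -1.241
turn [-0.001 -0.001 -0.002] then cm [45.77 14.03  0.89] t 50.5
```

```bash
python3 -m crank '[[4.6,1.4,0,0,0,0,0.8],[4.6,1.4,0,0,0,0,0.8],[4.6,1.4,0,0,0,0,0.8],[4.6,1.4,0,0,0,0,0.8],[4.6,1.4,0,0,0,0,0.8]]';python3 -m crank '[[4.6,1.4,0,0,0,0,0.8],[4.6,1.4,0,0,0,0,0.8],[4.6,1.4,0,0,0,0,0.8],[4.6,1.4,0,0,0,0,0.8],[4.4,1.4,0,0,0,0,0.8]]'; python3 -m crank '[[0,0,0,0,0,0,0.8],[0,0,4,0,0,0,0.8],[0,0,4,0,0,0,0.8],[0,0,4,0,0,0,0.8],[0,0,0,0,0,0,0.8]]'; python3 -m crank '[[0,0,0,0,0,0,0.8]]'; ./go .5628,.2986,.0845,-1.241
```

```text
time: 51.1
position: [0.5713, 0.0618, 0.2292]
tool_rot: [0.582, 0.813, 0.0, 0.0]
ft_force: [0.8, 0.6, -0.6]
grip_width: 0.0356
grip_force: 25.0
time: 51.72
position: [0.5647, 0.3004, 0.2291]
tool_rot: [0.582, 0.813, -0.0, -0.0]
ft_force: [0.4, -0.3, -0.8]
grip_width: 0.036
grip_force: 25.0
time: 52.35
position: [0.5627, 0.2968, 0.1059]
tool_rot: [0.583, 0.812, -0.004, -0.002]
ft_force: [0.2, -0.4, -0.5]
grip_width: 0.0359
grip_force: 25.0
time: 52.48
position: [0.566, 0.2983, 0.1103]
tool_rot: [0.583, 0.812, 0.001, 0.001]
ft_force: [1.0, 0.6, -1.3]
grip_width: 0.0359
grip_force: 25.0
turn [ 0.002  0.    -0.005] then cm [ 0.13 -0.29  2.58] t 52.5
```

```bash
python3 -m crank '[[0.1,-0.2,1.5,0,0,0,0.8],[0,0,1.05,0,0,0,0.8],[0,0,0,0,0,0,0.8],[0,0,0,0,0,0,0.52],[0,0,0,0,0,0,0.52]]'; python3 -m crank '[[0,0,-2,0,0,0,0.52],[0,0,-5,0,0,0,0.4],[0,0,-6,0,0,-0.18,0.3],[0,0,-3,0,0,-0.184,0.3],[0,0,0,0,0,-0.184,0.3]]';  python3 -m crank '[[0,0,0,0,0,-0.184,0.3],[0,0,0,0,0,-0.184,0.3],[0,0,0,0,0,-0.184,0.3],[0,0,0,0,0,-0.092,0.3],[0,0,0,0,0,0,0.3]]'; ./go .664,.1135,.25,-.05
```

```text
time: 53.1
position: [0.5629, 0.2991, 0.0839]
tool_rot: [0.583, 0.812, 0.0, 0.0]
ft_force: [-0.4, -0.2, 0.4]
grip_width: 0.0412
grip_force: 0.0
time: 53.72
position: [0.5646, 0.2998, 0.2495]
tool_rot: [0.339, 0.941, 0.003, 0.004]
ft_force: [-0.1, -1.1, -0.7]
grip_width: 0.0605
grip_force: 0.0
time: 54.35
position: [0.5629, 0.2991, 0.2452]
tool_rot: [0.027, 1.0, 0.0, 0.001]
ft_force: [0.8, 0.8, 0.6]
grip_width: 0.0608
grip_force: 0.0
turn [ 0.001  0.002 -0.005] then cm [-11.03 -18.03  -0.48] t 54.4
```

```bash
python3 -m crank '[[-2.8,-4.5,0,0,0,-0.005,0.3],[-2.8,-4.5,0,0,0,0,0.3],[-2.8,-4.5,0,0,0,0,0.3],[-2.6,-4.5,0,0,0,0,0.3],[0,0,0,0,0,0,0.3]]'; python3 -m crank '[[0,0,0,0,0,0,0.3],[0,0,4,0,0,0,0.3],[0,0,0,0,0,0,0.3],[0,0,0,0,0,0,0.3]]';./go .664,.1135,.158,-.05
```

```text
time: 54.98
position: [0.6658, 0.1098, 0.2446]
tool_rot: [0.028, 1.0, -0.0, 0.001]
ft_force: [-0.1, 0.4, -0.3]
grip_width: 0.0609
grip_force: 0.0
time: 55.48
position: [0.6636, 0.115, 0.2046]
tool_rot: [0.024, 1.0, 0.0, 0.0]
ft_force: [-0.2, 0.8, -0.6]
grip_width: 0.061
grip_force: 0.0
turn [0.    0.001 0.003] then cm [-0.05 -0.15  4.66] t 55.5
```

```bash
python3 -m crank '[[0,-0.15,3,0,0,0.004,0.3],[0,0,1.7,0,0,0,0.3],[0,0,0,0,0,0,0.3],[0,0,0,0,0,0,0.3]]'; python3 -m crank '[[0,0,0,0,0,0,0.8],[0,0,0,0,0,0,0.8],[0,0,0,0,0,0,0.8],[0,0,0,0,0,0,0.8]]' 25; python3 -m crank '[[0,0,-0.4,0,0,0,0.8],[0,0,0,0,0,0,0.8]]' ; python3 -m crank '[[2,0,0,0,0,0,0.8],[3,0,0,0,0,0,0.8],[3,0,0,0,0,0,0.8],[3,0,0,0,0,0,0.8],[3,0,0,0,0,0,0.8]]';python3 -m crank '[[3,0,0,0,0,0,0.8],[1.8,0,0,0,0,0,0.8],[0,0,0,0,0,0,0.8],[0,0,0,0,0,0,0.8]]'; ./go .576,-.179,.16,-.14
python3 - <<'E'
from h import *
a=cams.camera("side")[90:190,165:285]
A=cv2.resize(a,(720,600),interpolation=2)
cv2.imwrite("pics/p10.png",A[:,:,::-1])
E
```

```text
time: 55.98
position: [0.6643, 0.1124, 0.1578]
tool_rot: [0.026, 1.0, 0.0, 0.001]
ft_force: [1.6, -0.1, 0.0]
grip_width: 0.061
grip_force: 0.0
time: 56.48
position: [0.6638, 0.1123, 0.157]
tool_rot: [0.026, 1.0, 0.0, 0.0]
ft_force: [0.1, -0.3, 2.0]
grip_width: 0.0359
grip_force: 25.0
time: 56.72
position: [0.6637, 0.1122, 0.161]
tool_rot: [0.026, 1.0, -0.0, 0.0]
ft_force: [0.8, 0.2, -0.5]
grip_width: 0.0355
grip_force: 25.0
time: 57.35
position: [0.5229, 0.1197, 0.1608]
tool_rot: [0.026, 1.0, -0.0, 0.0]
ft_force: [-0.3, 1.0, -0.7]
grip_width: 0.0359
grip_force: 25.0
time: 57.85
position: [0.4774, 0.1221, 0.161]
tool_rot: [0.026, 1.0, 0.0, 0.001]
ft_force: [-0.1, -0.3, -1.0]
grip_width: 0.036
grip_force: 25.0
turn [0.    0.003 0.087] then cm [-13.97 -28.44   0.1 ] t 57.9
```

View pics/p10.png

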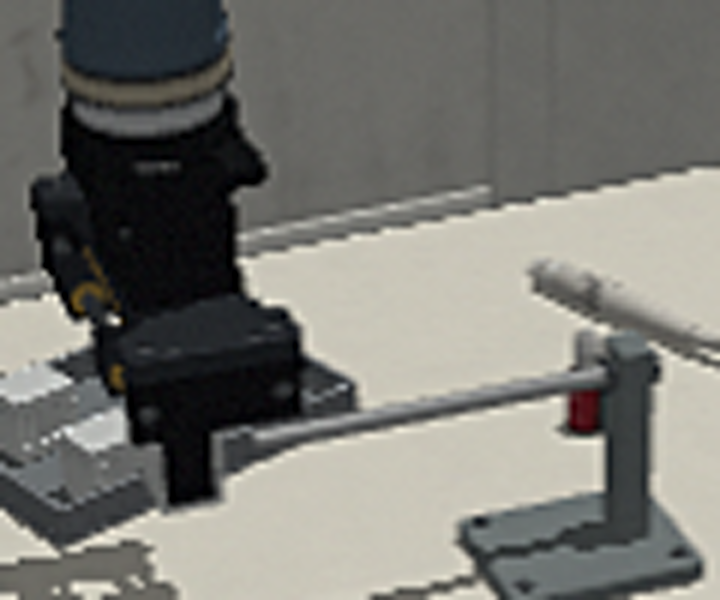

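The rod is bare (its free end is at crop 255,435), collar 4 is in the fingers at (190,465), and two checked collars show in the tray. Next, the nest.

```bash
python3 -m crank '[[-1.5,-5,0,0,0,0.088,0.8],[-3,-5,0,0,0,0,0.8],[-3,-5,0,0,0,0,0.8],[-3,-5,0,0,0,0,0.8],[-2,-5,0,0,0,0,0.8]]'; python3 -m crank '[[-1.3,-3.6,0,0,0,0,0.8],[0,0,0,0,0,0,0.8],[0,0,3,0,0,0,0.8],[0,0,0,0,0,0,0.8],[0,0,0,0,0,0,0.8]]'; ./go .5745,-.1793,.0915,-.14
```

```text
time: 58.52
position: [0.5713, -0.1449, 0.1609]
tool_rot: [0.071, 0.998, -0.0, 0.001]
ft_force: [0.3, 0.0, -1.6]
grip_width: 0.036
grip_force: 25.0
time: 59.15
position: [0.5772, -0.1789, 0.1311]
tool_rot: [0.07, 0.998, 0.0, 0.0]
ft_force: [0.1, 1.0, -0.0]
grip_width: 0.0362
grip_force: 25.0
turn [0. 0. 0.] then cm [ 0.26 -0.08  3.96] t 59.1
```

```bash
python3 -m crank '[[0.25,-0.05,2,0,0,0,0.8],[0,0,1.3,0,0,0,0.8],[0,0,0,0,0,0,0.8],[0,0,0,0,0,0,0.8]]'; python3 -m crank '[[0,0,0.4,0,0,0,0.8],[0,0,0,0,0,0,0.8],[0,0,0.3,0,0,0,0.8],[0,0,0,0,0,0,0.8]]'; python3 -m crank '[[0,0,0.15,0,0,0,0.8],[0,0,0,0,0,0,0.8]]'; python3 -m crank '[[0,0,0.1,0,0,0,0.8],[0,0,0,0,0,0,0.8]]'
```

```text
time: 59.65
position: [0.5748, -0.1797, 0.0983]
tool_rot: [0.07, 0.998, -0.0, 0.001]
ft_force: [0.8, 0.5, 0.5]
grip_width: 0.0357
grip_force: 25.0
time: 60.15
position: [0.5742, -0.1795, 0.0905]
tool_rot: [0.07, 0.998, 0.0, -0.0]
ft_force: [-0.6, 0.4, 0.3]
grip_width: 0.036
grip_force: 25.0
time: 60.4
position: [0.5743, -0.1796, 0.0893]
tool_rot: [0.07, 0.998, -0.0, 0.0]
ft_force: [-1.0, -0.1, -1.1]
grip_width: 0.0359
grip_force: 25.0
time: 60.65
position: [0.5744, -0.1796, 0.0892]
tool_rot: [0.07, 0.998, -0.0, 0.0]
ft_force: [-1.6, -0.5, 4.8]
grip_width: 0.0358
grip_force: 25.0
```

```bash
python3 -m crank '[[0,0,0,0,0,0,0.5],[0,0,0,0,0,0,0.4],[0,0,0,0,0,0,0.4]]'; python3 -m crank '[[0,0,-2,0,0,0,0.4],[0,0,-4,0,0,0,0.4],[4,0,0,0,0,0,1],[5,0,0,0,0,0,1],[4.1,0,0,0,0,0,1]]'; python3 -m crank '[[0,0,0,0,0,0,1],[0,0,0,0,0,0,1],[0,0,0,0,0,0,1]]'; ./go .444,-.160,.086,-.14
```

```text
time: 61.02
position: [0.5743, -0.1796, 0.0881]
tool_rot: [0.07, 0.998, 0.0, -0.0]
ft_force: [-0.5, 0.4, -0.2]
grip_width: 0.0504
grip_force: 0.0
time: 61.65
position: [0.4432, -0.1608, 0.1496]
tool_rot: [0.07, 0.998, -0.0, 0.001]
ft_force: [-0.3, -1.5, -0.2]
grip_width: 0.0299
grip_force: 0.0
time: 62.02
position: [0.4464, -0.1621, 0.1488]
tool_rot: [0.07, 0.998, -0.001, 0.001]
ft_force: [-0.5, -0.5, -0.7]
grip_width: 0.0032
grip_force: 0.0
turn [-0.001  0.003 -0.001] then cm [0.27 0.17 6.28] t 62.0
```

```bash
python3 -m crank '[[0,0,3,0,0,0,1],[0.2,0.1,3.2,0,0,0,1],[0,0,0,0,0,0,1]]'; python3 -m crank '[[-1,0,0,0,0,0,1],[-1.5,0,0,0,0,0,1],[-1,0,0,0,0,0,1],[-1,0,0,0,0,0,1],[-1,0,0,0,0,0,1]]';python3 -m crank '[[-1,0,0,0,0,0,1],[-0.5,0,0,0,0,0,1],[0,0,0,0,0,0,1]]';python3 -m crank '[[-0.3,0,0,0,0,0,1],[0,0,0,0,0,0,1]]';python3 -m crank '[[-0.1,0,0,0,0,0,1],[0,0,0,0,0,0,1],[0,0,0,0,0,0,1],[0,0,0,0,0,0,1]]'
```

```text
time: 62.4
position: [0.4426, -0.1595, 0.0846]
tool_rot: [0.07, 0.998, 0.001, -0.002]
ft_force: [-0.6, -0.3, -0.6]
grip_width: 0.0005
grip_force: 0.0
time: 63.02
position: [0.4969, -0.1674, 0.0865]
tool_rot: [0.07, 0.998, 0.0, -0.001]
ft_force: [-5.1, -1.1, 3.6]
grip_width: 0.0004
grip_force: 2.6
time: 63.4
position: [0.5102, -0.1692, 0.0861]
tool_rot: [0.07, 0.998, 0.001, -0.003]
ft_force: [-6.9, -1.6, 3.9]
grip_width: 0.0007
grip_force: 3.7
time: 63.65
position: [0.5107, -0.1691, 0.086]
tool_rot: [0.07, 0.998, 0.002, -0.006]
ft_force: [-13.7, -4.1, 7.4]
grip_width: 0.0006
grip_force: 6.2
time: 64.15
position: [0.5108, -0.1691, 0.086]
tool_rot: [0.07, 0.998, 0.002, -0.007]
ft_force: [-15.4, -3.7, 7.6]
grip_width: 0.0004
grip_force: 7.1
```

```bash
python3 -m crank '[[1.5,0,0,0,0,0,1],[2,0,0,0,0,0,1],[3,0,0,0,0,0,1],[0,0,-4,0,0,0,1],[0,0,-2.7,0,0,0,0.35]]'; python3 -m crank '[[-4,0,0,0,0,0,0.35],[-4.4,0,0,0,0,0,0.35],[-4.5,0,0,0,0,0,0.35],[0,0,0,0,0,0,0.35],[0,0,0,0,0,0,0.35]]'; python3 -m crank '[[0,0,0,0,0,0,0.35]]'; ./go .578,-.1800,.089,-.14; python3 -c "
from h import *
im=cams.camera('top');crop('top',110,130,120,130,4,'p11',im);spot(.045,.03)"
```

```text
time: 64.78
position: [0.453, -0.1618, 0.1545]
tool_rot: [0.071, 0.997, -0.001, 0.002]
ft_force: [0.1, -0.6, 1.0]
grip_width: 0.0045
grip_force: 0.0
time: 65.4
position: [0.5791, -0.1788, 0.153]
tool_rot: [0.07, 0.998, 0.0, -0.0]
ft_force: [-0.5, -0.2, -0.6]
grip_width: 0.0512
grip_force: 0.0
time: 65.53
position: [0.5782, -0.1788, 0.153]
tool_rot: [0.07, 0.998, 0.0, -0.001]
ft_force: [-0.4, -0.1, 0.1]
grip_width: 0.0553
grip_force: 0.0
turn [ 0.001 -0.002 -0.001] then cm [ 0.   -0.12  6.4 ] t 65.5
tray 527 320 size 193 132 yaw 0.33
spot 0.5599 0.3629 tool yaw -1.24
```

View pics/p11.png

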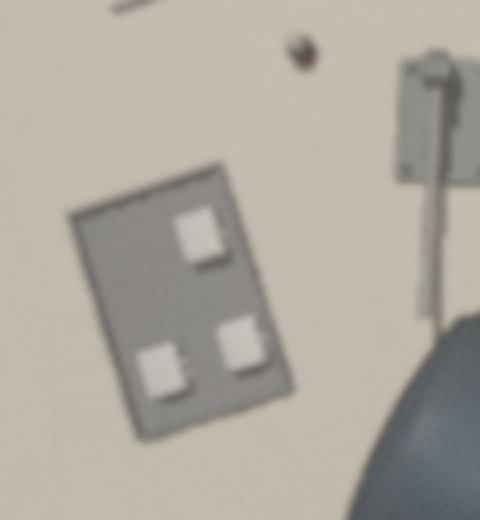

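The tray was knocked about 2 cm. Its three collars lie flat at crop (200,237), (243,343) and (162,370), and the far-left quarter is free for the fourth.

```bash
python3 -m crank '[[0,-0.1,0,0,0,0,0.35],[0,0,3,0,0,0,0.35],[0,0,3.4,0,0,0,0.35],[0,0,0,0,0,0,0.35],[0,0,0,0,0,0,0.35]]'; python3 -m crank '[[0,0,0,0,0,0,0.8],[0,0,0,0,0,0,0.8],[0,0,0,0,0,0,0.8],[0,0,0,0,0,0,0.8]]' 25; python3 -m crank '[[0,0,-3,0,0,0,0.8],[0,0,-6,0,0,0,0.8],[0,0,-5,0,0,0.184,0.8],[0,0,0,0,0,0.184,0.8],[0,0,0,0,0,0.184,0.8]]'; python3 -m crank '[[0,0,0,0,0,0.184,0.8],[0,0,0,0,0,0.184,0.8],[0,0,0,0,0,0.184,0.8],[0,0,0,0,0,0,0.8]]'; python3 -c "
from h import *
s=spot(.045,.03); d(s[0],s[1],.22,s[2])"
```

```text
time: 66.25
position: [0.5796, -0.1806, 0.09]
tool_rot: [0.07, 0.998, -0.0, 0.0]
ft_force: [0.4, 0.4, 0.0]
grip_width: 0.0566
grip_force: 0.0
time: 66.75
position: [0.5796, -0.1804, 0.09]
tool_rot: [0.07, 0.998, -0.0, 0.001]
ft_force: [-0.6, 0.9, 4.0]
grip_width: 0.0355
grip_force: 25.0
time: 67.38
position: [0.5792, -0.1802, 0.2302]
tool_rot: [0.342, 0.94, -0.0, 0.001]
ft_force: [-1.0, -1.0, -1.1]
grip_width: 0.0357
grip_force: 25.0
time: 67.88
position: [0.579, -0.1801, 0.2289]
tool_rot: [0.582, 0.813, -0.0, -0.0]
ft_force: [-0.3, -0.4, -1.0]
grip_width: 0.0358
grip_force: 25.0
tray 527 320 size 193 133 yaw 0.326
spot 0.56 0.3633 tool yaw -1.245
turn [-0.001 -0.001  0.003] then cm [52.09 15.59  0.89] t 67.9
```

```bash
python3 -m crank '[[5.2,1.55,0,0,0,0,0.8],[5.2,1.55,0,0,0,0,0.8],[5.2,1.55,0,0,0,0,0.8],[5.2,1.55,0,0,0,0,0.8],[5.2,1.55,0,0,0,0,0.8]]';python3 -m crank '[[5.2,1.55,0,0,0,0,0.8],[5.2,1.55,0,0,0,0,0.8],[5.2,1.55,0,0,0,0,0.8],[5.2,1.55,0,0,0,0,0.8],[5.2,1.55,0,0,0,0,0.8]]'; python3 -m crank '[[0,0,0,0,0,0,0.8],[0,0,4,0,0,0,0.8],[0,0,4,0,0,0,0.8],[0,0,4,0,0,0,0.8],[0,0,0,0,0,0,0.8]]'; python3 -m crank '[[0,0,0,0,0,0,0.8]]'; ./go .56,.3633,.0845,-1.245
```

```text
time: 68.55
position: [0.5692, 0.0925, 0.2292]
tool_rot: [0.582, 0.813, 0.0, 0.0]
ft_force: [0.4, 0.8, -0.6]
grip_width: 0.0361
grip_force: 25.0
time: 69.18
position: [0.5592, 0.3637, 0.2291]
tool_rot: [0.582, 0.813, -0.0, 0.0]
ft_force: [0.8, 0.4, -1.4]
grip_width: 0.0358
grip_force: 25.0
time: 69.8
position: [0.5573, 0.3597, 0.1057]
tool_rot: [0.583, 0.813, -0.004, -0.002]
ft_force: [-0.7, 0.3, -1.0]
grip_width: 0.0359
grip_force: 25.0
time: 69.92
position: [0.5605, 0.3616, 0.1104]
tool_rot: [0.583, 0.813, 0.001, 0.0]
ft_force: [0.5, 0.2, -0.0]
grip_width: 0.0354
grip_force: 25.0
turn [ 0.002 -0.     0.   ] then cm [0.18 0.   2.59] t 69.9
```

Lower, release, lift away toward the gauge side so the tray is in clear view, then take the last look.

```bash
python3 -m crank '[[0.1,0,1.5,0,0,0,0.8],[0,0,1.05,0,0,0,0.8],[0,0,0,0,0,0,0.8],[0,0,0,0,0,0,0.52],[0,0,0,0,0,0,0.52]]'; python3 -m crank '[[0,0,-2,0,0,0,0.52],[0,0,-5,0,0,0,0.4],[0,0,-6,0,0,0,0.3],[0,0,-3,0,0,0,0.3],[-5,-2,0,0,0,0,0.3]]'; python3 -m crank '[[-6,-1,0,0,0,0,0.3],[-6,-1,0,0,0,0,0.3],[-6,-1,0,0,0,0,0.3],[-6,-1,0,0,0,0,0.3],[-6,-1,0,0,0,0,0.3]]'; python3 -m crank '[[0,0,0,0,0,0,0.3],[0,0,0,0,0,0,0.3],[0,0,0,0,0,0,0.3]]'; python3 - <<'E'
from h import *
a=cams.camera("side")[130:270,140:310];b=cams.camera("top")[165:255,125:185]
A=cv2.resize(a,(510,420),interpolation=2);B=cv2.resize(b,(280,420),interpolation=2)
cv2.imwrite("pics/p12.png",np.hstack([A,B])[:,:,::-1]); tray()
E
```

```text
time: 70.55
position: [0.5592, 0.363, 0.0838]
tool_rot: [0.583, 0.813, 0.0, 0.0]
ft_force: [0.2, -0.3, -0.2]
grip_width: 0.041
grip_force: 0.0
time: 71.18
position: [0.5586, 0.3121, 0.2496]
tool_rot: [0.581, 0.814, 0.006, 0.003]
ft_force: [0.7, -0.8, -0.4]
grip_width: 0.0605
grip_force: 0.0
time: 71.8
position: [0.6054, 0.007, 0.2456]
tool_rot: [0.583, 0.812, 0.001, 0.001]
ft_force: [0.2, 0.6, 0.3]
grip_width: 0.0609
grip_force: 0.0
time: 72.18
position: [0.6046, 0.0104, 0.2443]
tool_rot: [0.582, 0.813, 0.0, -0.0]
ft_force: [0.3, -0.3, -1.0]
grip_width: 0.0613
grip_force: 0.0
tray 527 320 size 194 133 yaw 0.327
```

View pics/p12.png

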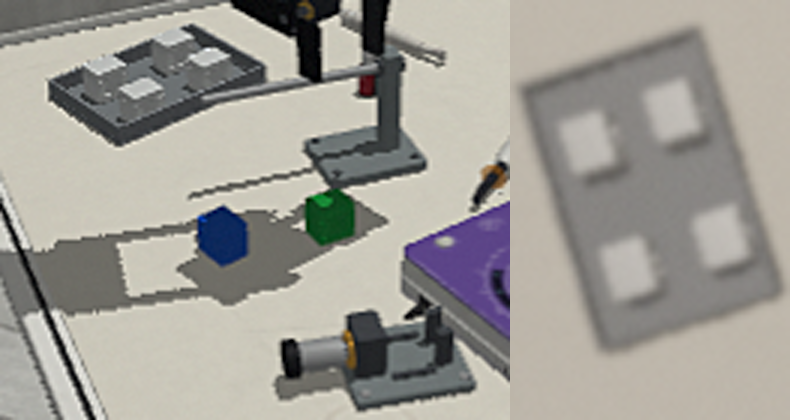

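All four collars are flat and separate in the tray (right-hand crop: (588,142), (675,110), (628,270) and (722,237)). The nest is empty, the plunger is out with its knob at (290,358), and the robot is touching nothing.

```bash
python3 -c "from rig import ticket; print(ticket.hand_in())"
```

```text
the job is handed in; nothing more can be done
None
```

I checked all four collars in order from the free end, pressing the plunger to its stop each time, put them flat and separate in the grey tray, and handed the job in at about 72 s; no verdict was returned.

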